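# Clamp the gauge blocks in the ratchet vise

## Robot

A 6-joint arm with a two-finger parallel gripper is mounted at the origin on the work surface; the furniture and walls round the work are solid. World frame = base frame: x ahead of the robot, y to its left, z up, the work surface at z = 0. Lengths are in m, angles in rad, forces in N, time in s.
With the tool pointing down it reaches from about 0.35 to 0.925 m from the base axis. Payload 6.4 kg.
Tool frame: the origin (TCP) lies at the very end of the fingers, on their centre line; the grasp point (between the pads) lies 19 mm behind it; z points along the fingers, y is the line along which they close (so a half turn about z gives the same grasp; the last joint's range is limited). The gripper opens to 94 mm and grips with 3 to 60 N. Pads are 16 mm wide; open, the fingers measure 119 mm over their backs; the gripper's body (75 mm by 177 mm) begins 78 mm behind the grasp point.
Start: joints at [-1.36, 0.245, 1.558, -0, 1.339, -0.174], TCP at [0.244, -0.602, 0.205] pointing down, gripper open.
Joint ranges: [-3.13, 3.13], [-1.02, 2.26], [0.13, 2.54], [-0.95, 4.09], [0.21, 2.88], [-2.74, 2.74]. Speed limits (rad/s): [2.57, 2.57, 3.14, 3.14, 3.14, 3.14].

## Interface

Orientations are given as a unit quaternion [x, y, z, w].
In Python, from station import telemetry, camera, order gives the robot as it stands. The module is installed in compiled form; this text tells all that it offers.
- The arm moves only by the tool apply_moves, never from a script. Its argument "series" is text: rows parted by semicolons, each of 7 numbers parted by spaces: the turn, a rotation vector about the tool's x, y, z in units of 6 degrees (1.0 is 6 degrees), then the shift along the tool's x, y, z in units of 30 mm (1.0 is 30 mm), then the closure, from 0 (fully open) to 1 (shut). In form: rx ry rz dx dy dz gripper; .... A call has 1 to 10 rows; each row is the pose to reach, as a shift and turn from the pose commanded when the call began, along the tool's axes at that moment; what a row does not reach only later rows make up. A row lasts 1/12 s, in which the tool goes at most 41.7 mm and 7.16 degrees, less where a joint would pass 70% of its speed; a pose out of reach is approached as far as the arm can. A call with a gripper value outside its range is refused whole. The fingers move at their own pace and stop on an object; "squeeze" is the grip in N (left out, the last holds). Time passes only in rows, so rows that repeat a pose let the fingers close. It gives the time, the measured TCP pose, the force, the opening and the grip force at its end, in the units of the state.
- telemetry.read_state(): the state, without advancing time (a new reading comes with each control period).
- camera(name): name is "scene" or "top"; returns a dict with "pixels" (420x560x3 uint8, red, green, blue), "K" (3x3 intrinsics, pixels), "dist" ([k1, k2, p1, p2, k3] as OpenCV has them; the pictures are not rectified), "rvec" (rotation vector, rad) and "tvec" (3), from world to camera coordinates, as OpenCV has them. Camera axes: x right, y down, z forward; pixel columns grow to the right and rows downward; lengths in m; the calibration is good to about 2 mm. A picture is of the moment at which its call begins. There is no depth.
- order.hand_in(): hands the job in; it is judged then, once.
The state is a dict: "time_s": time; "q": joint angles; "dq": joint speeds; "joint_efforts": joint torques, N m; "tool_pos": TCP position; "tool_rot": TCP orientation; "contact_force": force on the tool from outside, world axes, zero at the start; "moment": the same for the moment, N m; "finger_gap": finger opening in m; "grasp_force": force on a finger pad.
Only numpy, scipy, OpenCV 4.12 (cv2) and the standard library are available. Lean on these libraries where they do the work, as an engineer would, in place of code of your own. Each camera call takes 0.05 s, during which the arm holds its last target. There are 200 camera calls.

## Task

Clamp all the steel gauge blocks that lie on the left of the bench side by side in the ratchet vise. First flip the ratchet's direction lever to 'open' (to the other side from where it stands) and swing the handle back and forth to open the jaw; lay the blocks flat in one row across the bed between the jaws, long sides touching or nearly so, ends lined up in the middle of the bed; then flip the lever back and ratchet the jaw shut until the sprung pad is pushed in 4 to 9 mm, gently: it must never be pushed in more than 12 mm. Move the jaw only by the ratchet handle, and leave the other things on the bench alone.

Things in the scene. Friction and masses are not known exactly. Their poses are not given: they have to be found in the camera images.
- bed (a point): Vise fixed to the bench, place and yaw vary. Flat bed 150 mm wide (x), top 16 mm above the bench, sides open. This point: on the bed, at the foot of the fixed jaw's face, mid-width. Axes are the vise's: y from the moving jaw to the fixed jaw (blocks lie at negative y), x across the bed, z up. Both aluminium jaws: 66 mm wide, 20 mm thick, tops 48 mm above the bench; fixed jaw at y = 0 to +20 mm.
- pad_face (a point): Middle of the face of the black sprung pad (60 mm wide, 8 mm thick, 24 mm high, top 42 mm above the bench) that the moving jaw carries on its +y side. The gap for the blocks is its distance in y from bed.
- jaw (a joint): Travel of the moving jaw, m: 0 leaves a 40 mm gap between fixed jaw and free pad; grows as it opens, up to 0.08 (gap 120 mm). Geared to the ratchet wheel at the vise's -y end, 12 mm per rad: wheel counter-clockwise from above opens, clockwise closes. It stays where it is left. Starts at 0 to 0.012.
- pad (a joint): How far the sprung pad is pushed back toward its jaw, m: 0 free, up to 0.018; 2 N per mm. A steel rod, 8 mm diameter, stands out of the jaw's back by this much, flush at 0.
- jaw_back (a point): The hole in the moving jaw's back from which the pad's rod comes out, 36 mm above the bench.
- wheel_axis (a point): Upright axis of ratchet wheel and handle, at the top of the handle's head, 45 mm above the bench, 225 mm from bed along the vise's -y.
- handle (a joint): Ratchet handle angle, rad, counter-clockwise from above positive, -0.65 to 0.65; at 0 it points along the vise's -y turned 0.2 rad toward +x. Stays where left. Pawl at open: counter-clockwise swings turn the wheel, clockwise ones click back freely; at close the reverse. 18 teeth: up to 0.35 rad of a stroke is lost before it bites. Driving takes 4 to 7 N at the knob.
- handle_grip (a point): Black round upright knob at the handle's end, 18 mm diameter, 45 to 95 mm above the bench, 150 mm from the wheel axis; the point is on its axis, 75 mm above the bench. It does not spin.
- pawl (a joint): Angle of the direction pawl about its upright pivot on the handle, 55 mm from the wheel axis, counter-clockwise positive. Over-centre: snaps to +0.5 (drives the wheel counter-clockwise: open) or -0.5 rad (drives it clockwise: close); 0.28 to 0.5 either side when its tip stands on or clicks over a tooth. Starts at close.
- pawl_lever (a point): Dark upright pin of the direction lever, 9 mm diameter, 52 to 78 mm above the bench, 34 mm from the pawl's pivot on the knob's side; it leans off the handle's midline to the side it drives toward. The point is on its axis, 68 mm up. About 1 N sideways flips it; it travels 33 mm.
- block_a_mid (a point): Centre of a light grey steel gauge block, 32 x 60 x 14 mm (x, y, z; long axis y), 0.19 kg, lying flat on the bench to the left of the vise. Two or three blocks are there; an absent one has no pose.
- block_a: The same block; origin in the middle of its underside.
- block_b_mid (a point): Centre of a light grey steel gauge block, 32 x 60 x 14 mm (x, y, z; long axis y), 0.19 kg, lying flat on the bench to the left of the vise. Two or three blocks are there; an absent one has no pose.
- block_b: The same block; origin in the middle of its underside.
- block_c_mid (a point): Centre of a light grey steel gauge block, 32 x 60 x 14 mm (x, y, z; long axis y), 0.19 kg, lying flat on the bench to the left of the vise. Two or three blocks are there; an absent one has no pose.
- block_c: The same block; origin in the middle of its underside.
- loupe: Black eye loupe, 39 mm across, 31 mm high, bystander.
- eraser: Used eraser in a blue sleeve, 23x49x13 mm, bystander.
- tweezers: Black curved tweezers, 20x122x10 mm, bystander.
- pen: Blue ball pen, 10x140x11 mm, bystander.

How it is judged:
By the outcome, as a careful person would: the job done as asked, in the order asked, and still so for the second after the job is handed in, with the robot touching nothing.
Of block_a, block_b, block_c only 2 to 3 are there at a start; the rules pass over those that are not, and their reading is None.
At some moment in a run one of block_a, block_b, block_c may be knocked a few centimetres aside while the robot is not near it.
Once in a run the grip may slacken for a moment while it holds something.
It also fails if it takes over 210 s, if anything falls off the work surface, if the arm or the gripper's body presses on something with over 40 N, if the wrist force passes 120 N, or if a joint passes its speed limit or range.

## Working session

There is one attempt and no reset: what is moved stays moved. The work goes in short steps, Python scripts to look and compute and a tool call to move; the robot and the scene stay as the last step left them, time stands still between calls to the robot, and variables do not carry over. Pictures are saved under pics/ and viewed, at most 14 in all, crops included, and the job is handed in when it is done.

Besides the shell and the picture viewer there is one more tool, called after "Emit:" by a JSON object that holds its "method" and its "body", one argument or row to a line. apply_moves: Moves the arm, as the interface text tells. Its arguments: {"type":"object","properties":{"series":{"type":"string"},"squeeze":{"type":"number"}},"required":["series"]}

```bash
mkdir -p pics; cat > h.py <<'E'
import numpy as np, cv2
from scipy.spatial.transform import Rotation as R
from station import telemetry, camera, order
def snap(n,f=None):
    c=camera(n)
    if f: cv2.imwrite('pics/'+f,c['pixels'][:,:,::-1])
    return c
def ray(c,uv):
    uv=np.array(uv,float).reshape(-1,1,2)
    n=cv2.undistortPoints(uv,c['K'],np.array(c['dist']))[:,0]
    Rm=cv2.Rodrigues(np.array(c['rvec'],float))[0]; t=np.array(c['tvec'],float).ravel()
    o=-Rm.T@t; d=np.c_[n,np.ones(len(n))]@Rm
    return o,d
def on(c,uv,z):
    o,d=ray(c,uv); return o+d*((z-o[2])/d[:,2])[:,None]
def proj(c,p):
    return cv2.projectPoints(np.array(p,float).reshape(-1,1,3),np.array(c['rvec'],float),np.array(c['tvec'],float),c['K'],np.array(c['dist']))[0][:,0]
E
python3 - <<'E'
from h import *
for n in ('top','scene'):
    c=snap(n,n+'0.png'); print(n,ray(c,[[280,210]]),c['K'][0,0])
s=telemetry.read_state(); print(s)
E
```

```text
top (array([ 0.25895535, -0.0152211 ,  1.2041556 ]), array([[ 0.15509868,  0.01920728, -0.98777514]])) 423.0247384504395
scene (array([-0.34947696, -0.78468921,  0.88252294]), array([[ 0.57351828,  0.57910399, -0.57945969]])) 510.09603370597233
{'time_s': 0.1, 'q': array([-1.36014322e+00,  2.45732781e-01,  1.55889109e+00, -3.42561406e-05,
        1.33868432e+00, -1.74114611e-01]), 'dq': array([-0.00021402, -0.00295806, -0.00347464,  0.00086437, -0.00044264,
        0.00020474]), 'joint_efforts': array([ 1.69488535e-04, -4.16909802e+01, -3.15527701e+01,  6.86936569e-02,
        3.10005597e-02, -5.12153690e-05]), 'tool_pos': array([ 0.2438466 , -0.60194374,  0.20446342]), 'tool_rot': array([ 9.81550115e-01,  1.91203125e-01, -3.23324540e-05, -8.57319047e-04]), 'contact_force': array([-0.47989581,  0.37803759,  0.35659455]), 'moment': array([ 0.01764691, -0.01084958, -0.03013132]), 'grasp_force': 0.0, 'finger_gap': 0.09424398615536034}
```

View pics/top0.png

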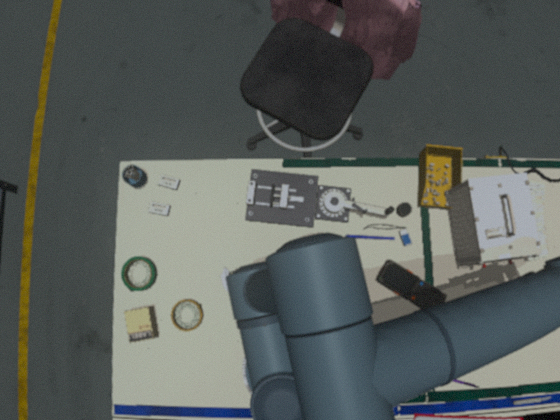

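View pics/scene0.png

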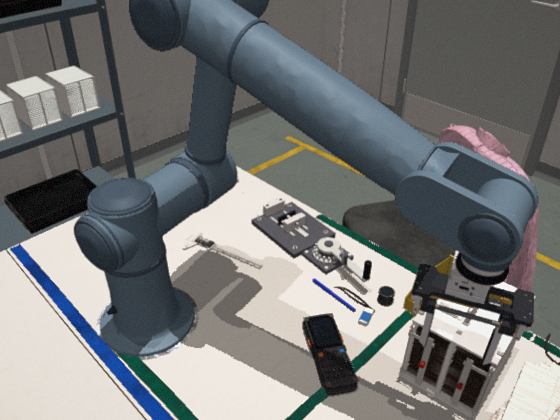

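The top view shows the vise around (285,195), its handle pointing right to about (388,210), and two light blocks at (169,182) and (160,209). The scene view shows the knob at (367,270) and the loupe at (386,296). I'll enlarge both.

```bash
python3 - <<'E'
from h import *
a=cv2.imread('pics/top0.png'); cv2.imwrite('pics/t0a.png',cv2.resize(a[155:255,230:420],None,fx=4.2,fy=4.2,interpolation=cv2.INTER_CUBIC)[:, :798])
b=cv2.imread('pics/scene0.png');cv2.imwrite('pics/s0a.png',cv2.resize(b[185:335,240:410],None,fx=4,fy=4,interpolation=cv2.INTER_CUBIC))
c=snap('top')
print(on(c,[[169,182],[160,209],[133,176],[335,202],[404,210],[118,163],[118,400]],0.0))
g=a[165:225,140:200]; m=(g.min(2)>0)
hsv=cv2.cvtColor(g,cv2.COLOR_BGR2GRAY); print(hsv[8:30:1,12:46:2])
E
```

```text
[[ 5.34727691e-01  3.35338974e-01  0.00000000e+00]
 [ 4.54293274e-01  3.59304167e-01  0.00000000e+00]
 [ 5.54827411e-01  4.46330758e-01  0.00000000e+00]
 [ 4.69979456e-01 -1.50998611e-01  0.00000000e+00]
 [ 4.44732188e-01 -3.51773328e-01  0.00000000e+00]
 [ 5.95990543e-01  4.95773018e-01  0.00000000e+00]
 [-9.37030119e-02  4.72326572e-01  2.22044605e-16]]
[[169 162 167 168 166 163 168 164 166 169 172 167 166 170 170 170 166]
 [169 171 173 166 164 168 163 164 170 172 173 167 167 167 169 167 166]
 [167 170 166 167 163 169 162 164 163 164 163 171 168 170 169 166 170]
 [170 167 168 171 170 164 158 162 165 166 162 168 168 169 168 167 167]
 [170 166 170 167 166 146 140 160 157 165 165 163 166 164 168 169 170]
 [168 168 168 169 165 138 138 152 147 157 163 159 168 164 165 169 169]
 [169 165 169 166 169 157 155 158 152 142 146 155 169 159 155 172 170]
 [170 165 171 166 171 170 166 167 160 145 152 144 164 149 130 167 171]
 [166 172 167 168 168 165 166 162 165 164 165 154 168 135 123 168 171]
 [169 169 165 167 173 168 162 149 168 162 170 170 169 121 139 174 168]
 [168 166 169 165 166 168 165 144 159 149 169 169 174 107 152 168 171]
 [170 169 163 149 153 158 167 156 162 146 169 171 165 102 158 170 171]
 [169 169 165 145 131 142 157 159 166 157 169 172 158 106 164 169 165]
 [169 169 167 159 152 148 140 142 154 167 173 176 152 112 169 172 170]
 [166 171 175 169 167 159 150 137 143 151 163 170 142 132 169 166 172]
 [167 163 171 174 175 168 161 155 152 137 134 149 116 149 171 168 171]
 [166 166 166 168 172 172 170 166 169 156 132 132 110 157 172 171 171]
 [168 170 168 171 166 170 166 170 168 168 155 153 146 166 165 174 172]
 [165 167 168 167 169 168 166 171 171 174 168 164 162 169 170 169 169]
 [165 167 168 170 169 169 168 164 173 169 170 174 169 168 168 167 168]
 [171 172 167 173 166 170 166 169 168 170 170 171 173 169 172 171 171]
 [167 167 168 171 170 169 170 167 170 169 169 166 169 171 170 166 173]]
```

View pics/t0a.png

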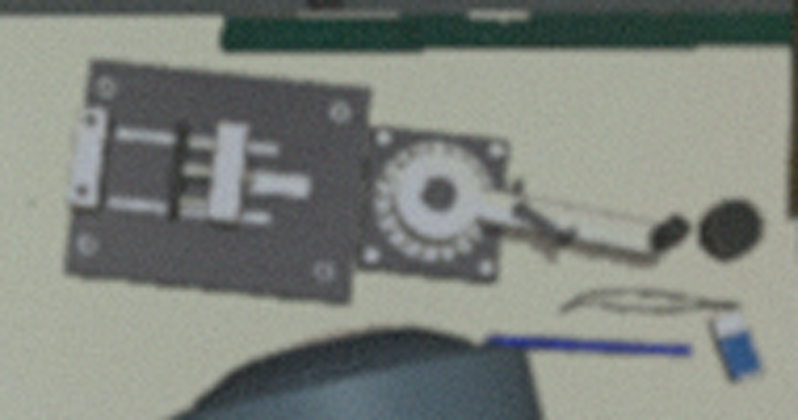

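View pics/s0a.png

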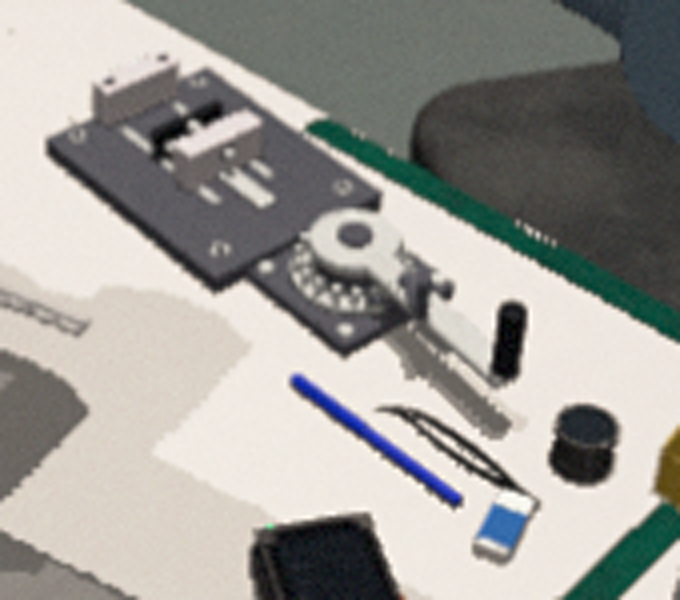

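The crops show the bed plate corners at crop (90,60), (370,90), (350,302), (65,272), the wheel hub at (438,195), the knob at about (670,232) and the lever pin near (515,190) to (555,245). Next I'll measure the vise frame and the blocks.

```bash
python3 - <<'E'
from h import *
c=snap('top'); im=c['pixels']; g=cv2.GaussianBlur(cv2.cvtColor(im,cv2.COLOR_RGB2GRAY),(3,3),0)
# bed plate
m=((g<115)*255).astype(np.uint8); m[:162]=0; m[232:]=0; m[:,:240]=0; m[:,322:]=0
m=cv2.morphologyEx(m,cv2.MORPH_CLOSE,np.ones((13,13)))
k=max(cv2.findContours(m,0,2)[0],key=cv2.contourArea)
P=on(c,k[:,0],0.016)[:,:2].astype(np.float32); r=cv2.minAreaRect(P); print('bed',r,cv2.boxPoints(r).tolist())
U=lambda p:[(p[0]+.5)/4.2-.5+230,(p[1]+.5)/4.2-.5+155]
print('hub',on(c,[U((438,195))],.045))
print('fixed jaw top corners',on(c,[U(p) for p in((83,107),(107,110),(98,208),(68,205))],.048))
print('moving jaw top',on(c,[U(p) for p in((219,121),(247,124),(239,222),(209,218))],.048))
print('pad',on(c,[U(p) for p in((176,122),(188,124),(180,216),(168,214))],.042))
s=camera('scene')
V=lambda p:[(p[0]+.5)/4-.5+240,(p[1]+.5)/4-.5+185]
print('knob top scene',on(s,[V((512,306))],.095), 'base',on(s,[V((503,378))],.045))
print('hub scene',on(s,[V((357,235))],.045))
print('lever scene',on(s,[V((442,286))],.078))
print('top knob',on(c,[U((678,225))],.095), on(c,[U((657,238))],.045))
print('top lever?',on(c,[U((517,188)),U((553,250))],.078))
# blocks
bg=cv2.medianBlur(im,5).astype(int)
sat=im.max(2).astype(int)-im.min(2); 
print('bg',im[230,200],im[182,169],im[209,160])
d=np.abs(cv2.GaussianBlur(im,(3,3),0).astype(int)-np.median(im[225:250,170:230].reshape(-1,3),0)).max(2)
mm=((d>14)*255).astype(np.uint8); mm[:168]=0; mm[240:]=0; mm[:,:125]=0; mm[:,240:]=0
mm=cv2.morphologyEx(mm,cv2.MORPH_CLOSE,np.ones((5,5)))
for q in cv2.findContours(mm,0,2)[0]:
    if cv2.contourArea(q)>20:
        cv2.drawContours(mm,[q],-1,255,-1)
        for z in(0,.014):
            P=on(c,q[:,0],z)[:,:2].astype(np.float32); print(cv2.contourArea(q),z,cv2.minAreaRect(P))
E
```

```text
bed ((0.49268990755081177, -0.0031802430748939514), (0.21316906809806824, 0.189900204539299), 88.74430847167969) [[0.395426869392395, -0.10765843093395233], [0.585281491279602, -0.11181993782520294], [0.5899529457092285, 0.10129794478416443], [0.4000983238220215, 0.10545945167541504]]
hub [[ 0.46481236 -0.14293857  0.045     ]]
fixed jaw top corners [[0.52616729 0.09262238 0.048     ]
 [0.52393167 0.07655855 0.048     ]
 [0.45765438 0.08227973 0.048     ]
 [0.4598629  0.1021837  0.048     ]]
moving jaw top [[ 0.51563195  0.00188211  0.048     ]
 [ 0.51340555 -0.01673287  0.048     ]
 [ 0.44739905 -0.01084968  0.048     ]
 [ 0.45025725  0.00891629  0.048     ]]
pad [[0.51657402 0.03075326 0.042     ]
 [0.51512169 0.02272478 0.042     ]
 [0.45277595 0.02827466 0.042     ]
 [0.45419677 0.03623702 0.042     ]]
knob top scene [[ 0.43227154 -0.2885736   0.095     ]] base [[ 0.42580021 -0.29349704  0.045     ]]
hub scene [[ 0.46558756 -0.14302096  0.045     ]]
lever scene [[ 0.43341116 -0.23663479  0.078     ]]
top knob [[ 0.43528499 -0.29026651  0.095     ]] [[ 0.43462491 -0.28813004  0.045     ]]
top lever? [[ 0.4630993  -0.19055988  0.078     ]
 [ 0.42245289 -0.21248848  0.078     ]]
bg [164 173 156] [163 168 160] [152 159 153]
162.0 0 ((0.4515099823474884, 0.35926559567451477), (0.06427303701639175, 0.03400067612528801), 84.69458770751953)
162.0 0.014 ((0.44927120208740234, 0.3549116551876068), (0.06352575868368149, 0.03360535949468613), 84.69461059570312)
192.5 0 ((0.533207893371582, 0.3338634669780731), (0.0639454647898674, 0.03710423409938812), 73.52957153320312)
192.5 0.014 ((0.530019223690033, 0.3298048973083496), (0.06320203095674515, 0.036672789603471756), 73.52958679199219)
418.5 0 ((0.5472561717033386, 0.43619900941848755), (0.07403639703989029, 0.064329594373703), 89.14961242675781)
418.5 0.014 ((0.5439042448997498, 0.4309505820274353), (0.07317566871643066, 0.06358164548873901), 89.14956665039062)
```

Measured vise: bed ≈ (0.4905, 0.0795), yaw ≈ -0.108, wheel axis ≈ (0.465, -0.143) (224 mm away, 225 expected), knob ≈ (0.433, -0.289) (radius 149.5 mm, 150 expected). Handle is at ≈ -0.31, and two blocks are visible. Next I'll write a planning helper and approach the knob.

```bash
cat >> h.py <<'E'
BED=np.array([.4905,.0795]); YAW=-.108; HUB=np.array([.465,-.143])
def vise(x,y): # vise xy -> world
    return BED+[x*np.cos(YAW)-y*np.sin(YAW), x*np.sin(YAW)+y*np.cos(YAW)]
def tovise(p):
    d=np.array(p)[:2]-BED; return np.array([d[0]*np.cos(YAW)+d[1]*np.sin(YAW),-d[0]*np.sin(YAW)+d[1]*np.cos(YAW)])
def arm(h,r=.15,lat=0): # handle angle -> world xy, tool psi; lat: CCW offset
    t=h+.2+YAW; d=np.array([np.sin(t),-np.cos(t)]); n=np.array([np.cos(t),np.sin(t)])
    return HUB+r*d+lat*n, t+np.pi/2
def cur():
    s=telemetry.read_state(); return s,np.array(s['tool_pos']),R.from_quat(s['tool_rot'])
def down(psi): return R.from_euler('z',psi)*R.from_euler('x',np.pi)
def clos(gap): return 1-gap/.094
def plan(w,sub=1):
    s,p,r=cur(); out=[]
    for x,y,z,psi,g in w:
        rv=(r.inv()*down(psi)).as_rotvec()/np.radians(6); d=r.inv().apply(np.array([x,y,z])-p)/.03
        out.append(' '.join('%g'%(round(v,2)+0) for v in [*rv,*d,g]))
    print('; '.join(out))
def where():
    s,p,r=cur(); a=r.as_matrix()[:,0]; psi=np.arctan2(a[1],a[0])
    d=p[:2]-HUB; print('t%.2f'%s['time_s'],'p',p.round(4),'psi %.3f'%psi,'F',np.round(s['contact_force'],1),'gap %.4f gf %.1f'%(s['finger_gap'],s['grasp_force']),'h %.3f r %.4f'%(np.arctan2(d[0],-d[1])-.2-YAW,np.hypot(*d)),'vise',tovise(p).round(4))
E
python3 - <<'E'
from h import *
p,psi=arm(-.31); print(p,psi)
plan([(*p,.2,psi,.55),(*p,.056,psi,.55)])
E
```

```text
[ 0.43255839 -0.28944979] 1.3527963267948966
-0.01 -0.01 -9.24 9.74 -7.3 0.17 0.55; -0.01 -0.01 -9.24 9.74 -7.3 4.97 0.55
```

Emit:
{"method": "apply_moves", "body": {
  "series": "0 0 -9.24 9.74 -7.3 0.17 0.55;0 0 -9.24 9.74 -7.3 0.17 0.55;0 0 -9.24 9.74 -7.3 0.17 0.55;0 0 -9.24 9.74 -7.3 0.17 0.55;0 0 -9.24 9.74 -7.3 0.17 0.55;0 0 -9.24 9.74 -7.3 0.17 0.55;0 0 -9.24 9.74 -7.3 0.17 0.55;0 0 -9.24 9.74 -7.3 0.17 0.55;0 0 -9.24 9.74 -7.3 0.17 0.55;0 0 -9.24 9.74 -7.3 0.17 0.55",
  "squeeze": 10
}}

```text
time_s: 1.08
tool_pos: [0.4345, -0.2854, 0.2002]
tool_rot: [0.778, 0.628, 0.001, -0.0]
contact_force: [-0.1, -0.5, -0.1]
finger_gap: 0.0423
grasp_force: 0.0
```

```bash
python3 - <<'E'
from h import *
where(); p,psi=arm(-.31)
plan([(*p,.2,psi,.55),(*p,.056,psi,.55)])
c=snap('top'); cv2.imwrite('pics/t1.png',cv2.resize(c['pixels'][150:420,110:430,::-1],None,fx=2.2,fy=2.2))
E
```

```text
t1.08 p [ 0.4345 -0.2854  0.2002] psi 1.358 F [-0.1 -0.5 -0.1] gap 0.0423 gf 0.0 h -0.303 r 0.1456 vise [-0.0163 -0.3688]
0 -0.01 0.05 -0.15 -0.03 0.01 0.55; 0 -0.01 0.05 -0.15 -0.04 4.81 0.55
```

View pics/t1.png

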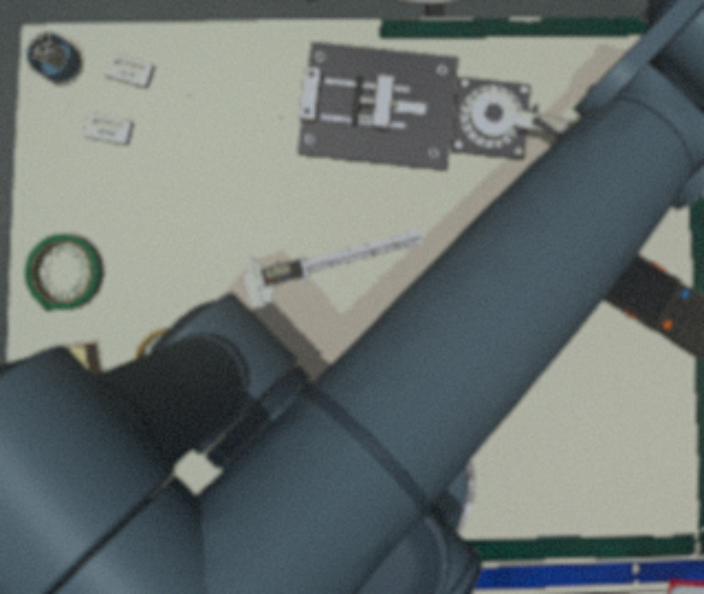

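The left area, now unobstructed, holds only two blocks, at crop (130,71) and (108,130), plus a caliper at (330,265) and other clutter. Now I'll descend over the knob.

Emit:
{"method": "apply_moves", "body": {
  "series": "0 0 0 0 0 2 0.55;0 0 0 0 0 4 0.55;0 0 0 0 0 4.8 0.55;0 0 0 0 0 4.8 0.55;0 0 0 0 0 4.8 0.7;0 0 0 0 0 4.8 0.76;0 0 0 0 0 4.8 0.76;0 0 0 0 0 4.8 0.76"
}}

```text
time_s: 1.8
tool_pos: [0.4337, -0.2917, 0.0588]
tool_rot: [0.78, 0.626, 0.0, 0.002]
contact_force: [-1.1, -0.5, -0.7]
finger_gap: 0.0231
grasp_force: 0.6
```

```bash
python3 - <<'E'
from h import *
where(); snap('scene','s2.png')
b=cv2.imread('pics/s2.png');cv2.imwrite('pics/s2a.png',cv2.resize(b[165:335,240:440],None,fx=3.2,fy=3.2,interpolation=cv2.INTER_CUBIC))
plan([(*(a:=arm(h))[0],.056,a[1],.76) for h in np.linspace(-.31,.66,8)])
E
```

```text
t1.80 p [ 0.4337 -0.2917  0.0588] psi 1.352 F [-1.1 -0.5 -0.7] gap 0.0231 gf 0.6 h -0.299 r 0.1519 vise [-0.0164 -0.3751]
0.03 0.02 -0.01 0.06 -0.05 0.09 0.76; 0.03 0.03 -1.33 0.11 0.64 0.09 0.76; 0.03 0.03 -2.65 0.25 1.32 0.09 0.76; 0.02 0.03 -3.98 0.49 1.97 0.09 0.76; 0.02 0.03 -5.3 0.81 2.58 0.1 0.76; 0.02 0.03 -6.62 1.21 3.14 0.1 0.76; 0.02 0.04 -7.95 1.69 3.64 0.1 0.76; 0.02 0.04 -9.27 2.23 4.07 0.1 0.76
```

View pics/s2a.png

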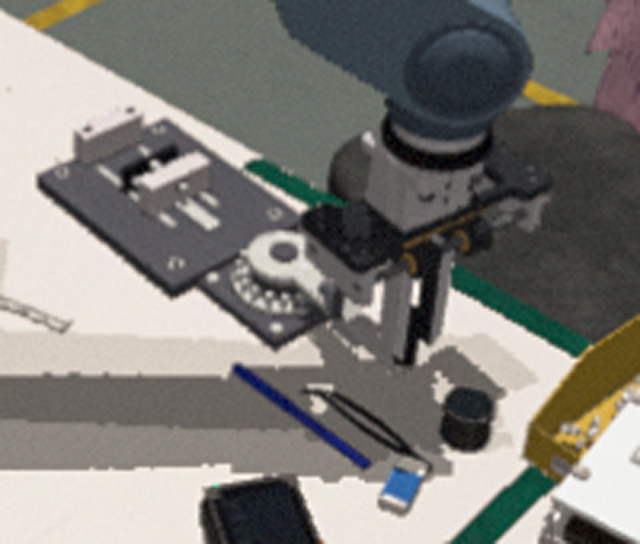

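The fingers straddle the knob at crop (400,355). Next I'll swing counter-clockwise to the stop; this clicks back freely with the pawl at close.

Emit:
{"method": "apply_moves", "body": {
  "series": "0 0 -1.05 0.1 0.5 0.09 0.76;0 0 -2.1 0.18 1.04 0.09 0.76;0 0 -3.2 0.34 1.58 0.09 0.76;0 0 -4.25 0.55 2.1 0.09 0.76;0 0 -5.3 0.81 2.58 0.09 0.76;0 0 -6.4 1.13 3.04 0.09 0.76;0 0 -7.4 1.48 3.45 0.09 0.76;0 0 -8.4 1.87 3.8 0.09 0.76;0 0 -9.27 2.23 4.07 0.09 0.76;0 0 -9.27 2.23 4.07 0.09 0.76"
}}

```text
time_s: 2.68
tool_pos: [0.565, -0.2527, 0.0549]
tool_rot: [0.395, 0.919, -0.004, -0.002]
contact_force: [-15.2, -11.4, 4.8]
finger_gap: 0.0252
grasp_force: 8.8
```

```bash
python3 - <<'E'
from h import *
where()
E
```

```text
t2.68 p [ 0.565  -0.2527  0.0549] psi 2.330 F [-15.2 -11.4   4.8] gap 0.0252 gf 8.8 h 0.647 r 0.1484 vise [ 0.1098 -0.3222]
```

```bash
python3 - <<'E'
from h import *
k,ps=arm(.65); a,_=arm(.65,.0848,-.05); b,_=arm(.65,.0848,-.005)
plan([(*k,.056,ps,.6),(*k,.12,ps,.6),(*a,.12,ps,1),(*a,.060,ps,1),(*b,.06,ps,1)])
E
```

```text
-0.08 0 0.17 -0.05 0.01 -0.04 0.6; -0.08 0 0.17 -0.05 -0.01 -2.17 0.6; -0.08 0 0.17 2.15 -1.63 -2.16 1; -0.08 0 0.17 2.15 -1.62 -0.16 1; -0.08 0 0.17 2.12 -0.12 -0.17 1
```

Emit:
{"method": "apply_moves", "body": {
  "series": "0 0 0.17 0 0 0 0.6;0 0 0.17 0 0 -1.2 0.6;0 0 0.17 0 0 -2.17 0.6;0 0 0.17 0 0 -2.17 0.8;0 0 0.17 1.1 -0.8 -2.17 1;0 0 0.17 2.15 -1.63 -2.17 1;0 0 0.17 2.15 -1.63 -2.17 1;0 0 0.17 2.15 -1.63 -2.17 1;0 0 0.17 2.15 -1.63 -2.17 1"
}}

```text
time_s: 3.43
tool_pos: [0.4876, -0.2381, 0.1202]
tool_rot: [0.406, 0.914, -0.0, 0.002]
contact_force: [0.3, 0.7, -0.1]
finger_gap: 0.0018
grasp_force: 0.0
```

```bash
python3 - <<'E'
from h import *
where()
a,ps=arm(.65,.0848,-.05); b,_=arm(.65,.0848,-.005)
plan([(*a,.12,ps,1),(*a,.060,ps,1),(*b,.06,ps,1)])
c=snap('top'); cv2.imwrite('pics/t3.png',cv2.resize(c['pixels'][150:250,230:430,::-1],None,fx=4,fy=4,interpolation=cv2.INTER_CUBIC))
print(proj(c,[[*arm(.65,.0848,-.0163)[0],.078],[*arm(.65,.15)[0],.095]]))
E
```

```text
t3.43 p [ 0.4876 -0.2381  0.1202] psi 2.305 F [ 0.3  0.7 -0.1] gap 0.0018 gf 0.0 h 0.141 r 0.0977 vise [ 0.0313 -0.3161]
0.01 0.03 -0.07 0.02 -0.08 0.01 1; 0.01 0.03 -0.07 0.02 -0.08 2.01 1; 0.01 0.03 -0.07 0.04 1.42 2.01 1
[[361.57661605 182.30369822]
 [375.33105533 160.7107388 ]]
```

View pics/t3.png

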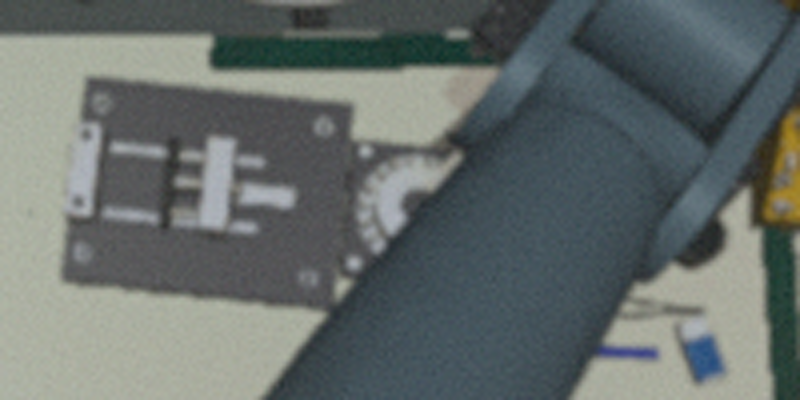

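The arm hides the handle from above; the jaw at crop (217,185) has not moved. Next I'll lower beside the lever pin and push it across.

Emit:
{"method": "apply_moves", "body": {
  "series": "0 0 0 0 -0.08 1 1;0 0 0 0 -0.08 2 1;0 0 0 0 -0.08 2 1;0 0 0 0 0.3 2 1;0 0 0 0 0.7 2 1;0 0 0 0 1.1 2 1;0 0 0 0 1.42 2 1;0 0 0 0 1.42 2 1"
}}

```text
time_s: 4.15
tool_pos: [0.5203, -0.2089, 0.0607]
tool_rot: [0.404, 0.915, -0.002, 0.001]
contact_force: [-2.1, -2.9, 2.3]
finger_gap: 0.0
grasp_force: 1.4
```

```bash
python3 - <<'E'
from h import *
where()
snap('scene','s3.png')
b=cv2.imread('pics/s3.png');cv2.imwrite('pics/s3a.png',cv2.resize(b[200:320,300:440],None,fx=4,fy=4,interpolation=cv2.INTER_CUBIC))
E
```

```text
t4.15 p [ 0.5203 -0.2089  0.0607] psi 2.309 F [-2.1 -2.9  2.3] gap 0.0000 gf 1.4 h 0.606 r 0.0860 vise [ 0.0607 -0.2835]
```

View pics/s3a.png

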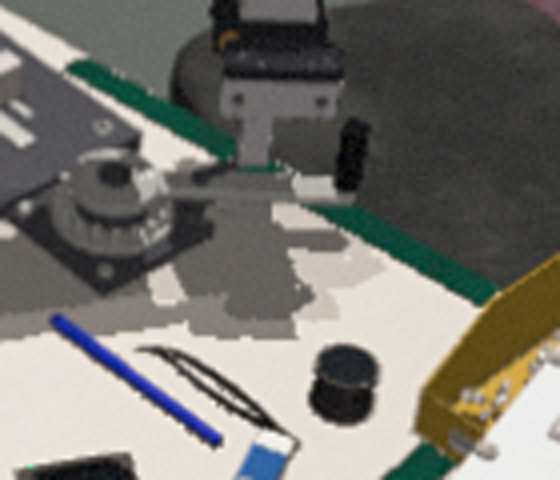

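```bash
python3 - <<'E'
from h import *
b,ps=arm(.65,.0848,-.02); a,_=arm(.65,.0848,-.02);k,_=arm(.65)
plan([(*b,.06,ps,1),(*a,.125,ps,.65),(*k,.125,ps,.6),(*k,.056,ps,.6)])
E
```

```text
0 0.03 -0.05 0.03 -0.54 0.02 1; 0 0.03 -0.05 0.02 -0.54 -2.15 0.65; 0 0.03 -0.05 -2.15 0.14 -2.14 0.6; 0 0.03 -0.05 -2.14 0.14 0.16 0.6
```

Emit:
{"method": "apply_moves", "body": {
  "series": "0 0 0 0 -0.54 0 1;0 0 0 0 -0.54 -1.1 0.8;0 0 0 0 -0.54 -2.15 0.6;0 0 0 -1 -0.2 -2.15 0.6;0 0 0 -2.15 0.14 -2.15 0.6;0 0 0 -2.15 0.14 -2.15 0.6;0 0 0 -2.15 0.14 -1 0.6;0 0 0 -2.15 0.14 0.16 0.6;0 0 0 -2.15 0.14 0.16 0.76;0 0 0 -2.15 0.14 0.16 0.76"
}}

```text
time_s: 5.03
tool_pos: [0.5633, -0.2522, 0.0525]
tool_rot: [0.406, 0.914, 0.001, -0.002]
contact_force: [0.3, -0.2, -0.3]
finger_gap: 0.0276
grasp_force: 0.0
```

```bash
cat > sw.py <<'E'
import sys
from h import *
where(); a,b=map(float,sys.argv[1:3]); n=int(sys.argv[3]) if len(sys.argv)>3 else 9
plan([(*(q:=arm(h))[0],.056,q[1],.76) for h in np.linspace(a,b,n+1)[1:]])
E
python3 sw.py .65 -.65 10
```

```text
t5.03 p [ 0.5633 -0.2522  0.0525] psi 2.306 F [ 0.3 -0.2 -0.3] gap 0.0276 gf 0.0 h 0.641 r 0.1470 vise [ 0.1081 -0.3219]
-0.01 -0.04 1.17 -0.06 -0.6 -0.12 0.76; -0.01 -0.04 2.42 0.06 -1.24 -0.12 0.76; -0.01 -0.04 3.66 0.26 -1.86 -0.11 0.76; -0.02 -0.04 4.9 0.54 -2.44 -0.11 0.76; -0.02 -0.04 6.14 0.9 -2.99 -0.11 0.76; -0.02 -0.04 7.38 1.32 -3.48 -0.11 0.76; -0.03 -0.04 8.62 1.8 -3.92 -0.11 0.76; -0.03 -0.04 9.86 2.34 -4.28 -0.1 0.76; -0.03 -0.03 11.1 2.92 -4.58 -0.1 0.76; -0.03 -0.03 12.35 3.53 -4.8 -0.1 0.76
```

Emit:
{"method": "apply_moves", "body": {
  "series": "0 0 1.17 -0.06 -0.6 -0.12 0.76;0 0 2.35 0.06 -1.24 -0.12 0.76;0 0 3.53 0.26 -1.86 -0.12 0.76;0 0 4.7 0.54 -2.44 -0.12 0.76;0 0 5.88 0.9 -2.99 -0.12 0.76;0 0 7.05 1.32 -3.48 -0.12 0.76;0 0 8.22 1.8 -3.92 -0.12 0.76;0 0 9.4 2.34 -4.28 -0.12 0.76;0 0 10.6 2.92 -4.58 -0.12 0.76;0 0 11.75 3.53 -4.8 -0.12 0.76"
}}

```text
time_s: 5.87
tool_pos: [0.3882, -0.2743, 0.0615]
tool_rot: [0.861, 0.509, 0.001, 0.004]
contact_force: [1.3, -1.6, 1.6]
finger_gap: 0.0227
grasp_force: 1.1
```

```bash
python3 sw.py -.65 .65 10
```

```text
t5.87 p [ 0.3882 -0.2743  0.0615] psi 1.068 F [ 1.3 -1.6  1.6] gap 0.0227 gf 1.1 h -0.621 r 0.1521 vise [-0.0636 -0.3628]
0.08 0.03 -0.71 0.08 0.51 0.19 0.76; 0.08 0.04 -1.95 0.17 1.15 0.19 0.76; 0.08 0.04 -3.2 0.35 1.78 0.2 0.76; 0.07 0.05 -4.44 0.6 2.37 0.2 0.76; 0.07 0.05 -5.68 0.93 2.93 0.2 0.76; 0.07 0.06 -6.92 1.33 3.45 0.21 0.76; 0.06 0.06 -8.16 1.79 3.91 0.21 0.76; 0.06 0.07 -9.4 2.3 4.3 0.21 0.76; 0.06 0.07 -10.64 2.87 4.62 0.21 0.76; 0.05 0.08 -11.88 3.47 4.87 0.21 0.76
```

Emit:
{"method": "apply_moves", "body": {
  "series": "0 0 -1 0.08 0.51 0.05 0.76;0 0 -2.15 0.17 1.15 0.05 0.76;0 0 -3.3 0.35 1.78 0.05 0.76;0 0 -4.44 0.6 2.37 0.05 0.76;0 0 -5.62 0.93 2.93 0.05 0.76;0 0 -6.8 1.33 3.45 0.05 0.76;0 0 -8 1.79 3.91 0.05 0.76;0 0 -9.2 2.3 4.3 0.05 0.76;0 0 -10.4 2.87 4.62 0.05 0.76;0 0 -11.5 3.47 4.87 0.05 0.76"
}}

```text
time_s: 6.7
tool_pos: [0.5642, -0.2502, 0.0584]
tool_rot: [0.415, 0.91, -0.002, -0.001]
contact_force: [-16.8, -3.1, 4.4]
finger_gap: 0.027
grasp_force: 9.3
```

```bash
cat > jaw.py <<'E'
from h import *
# moving jaw top: bright blob on bed in top view
def jaw(c=None):
    c=c or camera('top'); g=cv2.cvtColor(c['pixels'],cv2.COLOR_RGB2GRAY)
    prof=[]
    ys=np.arange(-.15,-.03,.0005)
    # sample lines (two x strips clear of rods) along vise y at z=.048
    for y in ys:
        pts=[[*vise(x,y),.048] for x in (-.03,-.028,-.01,-.008,.006,.008,.026,.028)]
        uv=proj(c,pts).astype(np.float32)
        prof.append(cv2.remap(g,uv[None],None,cv2.INTER_LINEAR)[0].mean())
    prof=np.array(prof); b=prof>125
    i=np.where(b)[0]
    # longest run
    runs=np.split(i,np.where(np.diff(i)>1)[0]+1); r=max(runs,key=len)
    return ys[r[0]],ys[r[-1]]
if __name__=='__main__':
    a,b=jaw(); print('jaw top back %.4f front %.4f len %.4f'%(a,b,b-a))
E
python3 jaw.py; python3 sw.py .65 -.65 10
```

```text
jaw top back -0.1055 front -0.0855 len 0.0200
t6.75 p [ 0.5649 -0.2493  0.0584] psi 2.293 F [-15.6  -9.    2.4] gap 0.0294 gf 9.9 h 0.663 r 0.1459 vise [ 0.1094 -0.3188]
-0.06 0 1.05 -0.11 -0.71 0.09 0.76; -0.06 0 2.29 0 -1.35 0.09 0.76; -0.06 0.01 3.53 0.2 -1.97 0.09 0.76; -0.06 0.01 4.78 0.47 -2.56 0.1 0.76; -0.06 0.01 6.02 0.82 -3.1 0.1 0.76; -0.06 0.02 7.26 1.24 -3.6 0.1 0.76; -0.06 0.02 8.5 1.71 -4.04 0.11 0.76; -0.06 0.03 9.74 2.24 -4.42 0.11 0.76; -0.06 0.03 10.98 2.82 -4.72 0.11 0.76; -0.06 0.03 12.22 3.43 -4.95 0.11 0.76
```

The jaw top measures exactly 20 mm long and has moved back about 12 mm, so the pawl is at open. I'll keep stroking.

Emit:
{"method": "apply_moves", "body": {
  "series": "0 0 1.1 -0.05 -0.65 0.05 0.76;0 0 2.29 0 -1.35 0.05 0.76;0 0 3.47 0.2 -1.97 0.05 0.76;0 0 4.65 0.47 -2.56 0.05 0.76;0 0 5.83 0.82 -3.1 0.05 0.76;0 0 7 1.24 -3.6 0.05 0.76;0 0 8.2 1.71 -4.04 0.05 0.76;0 0 9.38 2.24 -4.42 0.05 0.76;0 0 10.56 2.82 -4.72 0.05 0.76;0 0 11.74 3.43 -4.95 0.05 0.76"
}}

```text
time_s: 7.58
tool_pos: [0.3865, -0.2707, 0.0585]
tool_rot: [0.867, 0.498, 0.001, 0.004]
contact_force: [1.8, -1.5, 1.7]
finger_gap: 0.0222
grasp_force: 1.1
```

```bash
python3 sw.py -.65 .65 10
```

```text
t7.58 p [ 0.3865 -0.2707  0.0585] psi 1.043 F [ 1.8 -1.5  1.7] gap 0.0222 gf 1.1 h -0.643 r 0.1499 vise [-0.0656 -0.3594]
0.08 0.03 -0.95 0.02 0.61 0.09 0.76; 0.08 0.04 -2.19 0.13 1.25 0.09 0.76; 0.08 0.04 -3.44 0.32 1.88 0.1 0.76; 0.07 0.05 -4.68 0.58 2.47 0.1 0.76; 0.07 0.05 -5.92 0.93 3.02 0.1 0.76; 0.07 0.06 -7.16 1.34 3.52 0.11 0.76; 0.06 0.06 -8.4 1.81 3.97 0.11 0.76; 0.06 0.07 -9.64 2.34 4.35 0.11 0.76; 0.06 0.07 -10.88 2.91 4.66 0.11 0.76; 0.05 0.08 -12.12 3.51 4.89 0.11 0.76
```

Emit:
{"method": "apply_moves", "body": {
  "series": "0 0 -1 0.02 0.61 0.05 0.76;0 0 -2.19 0.13 1.25 0.05 0.76;0 0 -3.37 0.32 1.88 0.05 0.76;0 0 -4.55 0.58 2.47 0.05 0.76;0 0 -5.73 0.93 3.02 0.05 0.76;0 0 -6.91 1.34 3.52 0.05 0.76;0 0 -8.1 1.81 3.97 0.05 0.76;0 0 -9.28 2.34 4.35 0.05 0.76;0 0 -10.46 2.91 4.66 0.05 0.76;0 0 -11.64 3.48 4.84 0.05 0.76"
}}

```text
time_s: 8.42
tool_pos: [0.5629, -0.2506, 0.0551]
tool_rot: [0.42, 0.908, -0.002, -0.0]
contact_force: [-21.5, -16.8, -1.5]
finger_gap: 0.0245
grasp_force: 11.2
```

```bash
python3 jaw.py; python3 sw.py .65 -.65 10
```

```text
jaw top back -0.1170 front -0.0985 len 0.0185
t8.47 p [ 0.5635 -0.2499  0.0551] psi 2.283 F [-12.7 -12.5  -2. ] gap 0.0267 gf 8.9 h 0.652 r 0.1454 vise [ 0.1081 -0.3197]
-0.05 0.02 0.96 -0.13 -0.66 -0.03 0.76; -0.05 0.02 2.2 -0.02 -1.3 -0.02 0.76; -0.05 0.02 3.44 0.16 -1.92 -0.02 0.76; -0.05 0.03 4.68 0.43 -2.51 -0.02 0.76; -0.05 0.03 5.92 0.77 -3.06 -0.01 0.76; -0.05 0.03 7.16 1.19 -3.56 -0.01 0.76; -0.05 0.04 8.41 1.66 -4.01 -0.01 0.76; -0.04 0.04 9.65 2.19 -4.39 -0.01 0.76; -0.04 0.04 10.89 2.76 -4.7 -0.01 0.76; -0.04 0.05 12.13 3.36 -4.93 -0.01 0.76
```

Emit:
{"method": "apply_moves", "body": {
  "series": "0 0 1.1 -0.1 -0.65 0 0.76;0 0 2.2 0 -1.3 0 0.76;0 0 3.38 0.16 -1.92 0 0.76;0 0 4.56 0.43 -2.51 0 0.76;0 0 5.74 0.77 -3.06 0 0.76;0 0 6.92 1.19 -3.56 0 0.76;0 0 8.1 1.66 -4.01 0 0.76;0 0 9.28 2.19 -4.39 0 0.76;0 0 10.46 2.76 -4.7 0 0.76;0 0 11.64 3.36 -4.93 0 0.76"
}}

```text
time_s: 9.3
tool_pos: [0.3863, -0.2703, 0.0569]
tool_rot: [0.867, 0.498, 0.001, 0.004]
contact_force: [1.4, -1.4, 1.9]
finger_gap: 0.0226
grasp_force: 1.1
```

```bash
python3 sw.py -.65 .65 10
```

```text
t9.30 p [ 0.3863 -0.2703  0.0569] psi 1.043 F [ 1.4 -1.4  1.9] gap 0.0226 gf 1.1 h -0.646 r 0.1496 vise [-0.0659 -0.3589]
0.08 0.03 -0.95 0.01 0.63 0.04 0.76; 0.08 0.04 -2.19 0.12 1.27 0.04 0.76; 0.07 0.04 -3.44 0.31 1.89 0.05 0.76; 0.07 0.05 -4.68 0.57 2.48 0.05 0.76; 0.07 0.05 -5.92 0.92 3.03 0.05 0.76; 0.07 0.06 -7.16 1.33 3.54 0.06 0.76; 0.06 0.06 -8.4 1.8 3.98 0.06 0.76; 0.06 0.07 -9.64 2.33 4.36 0.06 0.76; 0.06 0.07 -10.88 2.9 4.67 0.06 0.76; 0.05 0.07 -12.13 3.5 4.9 0.06 0.76
```

Emit:
{"method": "apply_moves", "body": {
  "series": "0 0 -1 0.02 0.61 0 0.76;0 0 -2.19 0.13 1.25 0 0.76;0 0 -3.37 0.32 1.88 0 0.76;0 0 -4.55 0.58 2.47 0 0.76;0 0 -5.73 0.93 3.02 0 0.76;0 0 -6.91 1.34 3.52 0 0.76;0 0 -8.1 1.81 3.97 0 0.76;0 0 -9.28 2.34 4.35 0 0.76;0 0 -10.46 2.91 4.66 0 0.76;0 0 -11.64 3.48 4.84 0 0.76"
}}

```text
time_s: 10.13
tool_pos: [0.5628, -0.2503, 0.0551]
tool_rot: [0.42, 0.908, -0.002, -0.0]
contact_force: [-21.6, -16.6, -2.6]
finger_gap: 0.0249
grasp_force: 11.0
```

```bash
python3 jaw.py; python3 - <<'E'
from h import *
where()
c=snap('top'); im=c['pixels']
def blocks(c):
    im=c['pixels']; d=np.abs(cv2.GaussianBlur(im,(3,3),0).astype(int)-np.median(im[225:250,170:230].reshape(-1,3),0)).max(2)
    mm=((d>14)*255).astype(np.uint8); mm[:168]=0; mm[245:]=0; mm[:,:125]=0; mm[:,240:]=0
    mm=cv2.morphologyEx(mm,cv2.MORPH_CLOSE,np.ones((5,5)))
    for q in cv2.findContours(mm,0,2)[0]:
        if 60<cv2.contourArea(q)<300:
            P=on(c,q[:,0],.007)[:,:2].astype(np.float32); r=cv2.minAreaRect(P); print(r)
blocks(c)
k,ps=arm(.65)
plan([(*k,.056,ps,.6),(*k,.15,ps,.6),(.40,-.05,.2,1.8,.2)])
E
```

```text
jaw top back -0.1300 front -0.1105 len 0.0195
t10.18 p [ 0.5634 -0.2496  0.0551] psi 2.283 F [-13.1 -13.2  -1.7] gap 0.0268 gf 9.3 h 0.653 r 0.1451 vise [ 0.1079 -0.3194]
((0.4501500129699707, 0.3541589379310608), (0.05763658881187439, 0.03292256221175194), 85.62911224365234)
((0.5316179990768433, 0.33183014392852783), (0.06161912903189659, 0.035277772694826126), 73.52091217041016)
-0.06 0.02 -0.36 -0.16 0.04 -0.03 0.6; -0.06 0.02 -0.36 -0.17 0.02 -3.16 0.6; -0.05 0.03 4.53 8.59 0.17 -4.85 0.2
```

The gap is now about 84 mm, enough for two blocks (64 mm). Now I'll release the knob and go to block 1 at (0.450, 0.354), long axis 85.6°.

Emit:
{"method": "apply_moves", "body": {
  "series": "0 0 0 -0.1 -0.1 0 0.6;0 0 0 -0.1 -0.1 -0.5 0.55;0 0 0 -0.1 0 -1.7 0.5;0 0 0 -0.1 0 -3 0.3;0 0 0 0.7 0 -4.2 0;0 0 0 2 0.1 -4.8 0;0 0 0 3.3 0.1 -4.8 0;0 0 0 4.7 0.1 -4.8 0;0 0 0 6.1 0.2 -4.8 0;0 0 0 7.5 0.2 -4.8 0"
}}

```text
time_s: 11.07
tool_pos: [0.4232, -0.0729, 0.1998]
tool_rot: [0.423, 0.906, 0.0, 0.003]
contact_force: [-0.4, -0.4, 0.1]
finger_gap: 0.0873
grasp_force: 0.0
```

```bash
python3 - <<'E'
from h import *
where(); ps=np.radians(175.6)
plan([(.45,.354,.16,ps,0),(.45,.354,.004,ps,0)])
E
```

```text
t11.07 p [ 0.4232 -0.0729  0.1998] psi 2.268 F [-0.4 -0.4  0.1] gap 0.0873 gf 0.0 h -2.696 r 0.0816 vise [-0.0505 -0.1587]
0.01 0.05 -7.61 10.34 9.82 1.31 0; 0.01 0.05 -7.61 10.36 9.8 6.51 0
```

Emit:
{"method": "apply_moves", "body": {
  "series": "0 0 -1.1 1.1 1 0 0;0 0 -2.2 2.1 2 0 0;0 0 -3.3 3.1 3 0 0;0 0 -4.4 4.1 4 0 0;0 0 -5.5 5.1 5 0 0;0 0 -6.6 6.2 6 0 0;0 0 -7.6 7.2 7 0.3 0;0 0 -7.6 8.2 8 0.6 0;0 0 -7.6 9.3 9 1 0;0 0 -7.6 10.2 9.7 1.31 0"
}}

```text
time_s: 11.9
tool_pos: [0.4509, 0.3406, 0.1636]
tool_rot: [0.038, 0.999, 0.002, 0.003]
contact_force: [1.4, 0.0, 0.3]
finger_gap: 0.0939
grasp_force: 0.0
```

```bash
cat > bl.py <<'E'
from h import *
def blocks(c,lo=125,hi=240,show=True):
    im=c['pixels']; d=np.abs(cv2.GaussianBlur(im,(3,3),0).astype(int)-np.median(im[225:250,170:230].reshape(-1,3),0)).max(2)
    mm=((d>14)*255).astype(np.uint8); mm[:168]=0; mm[245:]=0; mm[:,:lo]=0; mm[:,hi:]=0
    mm=cv2.morphologyEx(mm,cv2.MORPH_CLOSE,np.ones((5,5)))
    for q in cv2.findContours(mm,0,2)[0]:
        if 60<cv2.contourArea(q)<300:
            P=on(c,q[:,0],.007)[:,:2].astype(np.float32); print(cv2.minAreaRect(P))
E
python3 - <<'E'
from h import *
where(); ps=np.radians(175.6)
plan([(.45,.354,.16,ps,0),(.45,.354,.004,ps,0)])
for n in ('scene','top'): print(proj(camera(n),[[.45,.354,.007]]))
E
```

```text
t11.90 p [0.4509 0.3406 0.1636] psi 3.065 F [1.4 0.  0.3] gap 0.0939 gf 0.0 h -3.205 r 0.4838 vise [-0.0675  0.2553]
0.03 0.05 0 0.07 0.44 0.12 0; 0.03 0.05 0 0.09 0.42 5.32 0
[[207.02920276 184.11911645]]
[[161.00850916 210.06282599]]
```

Emit:
{"method": "apply_moves", "body": {
  "series": "0 0 0 0 0 1 0;0 0 0 0 0 2 0;0 0 0 0 0 3 0;0 0 0 0 0 3.3 0;0 0 0 0 0 3.3 0;0 0 0 0 0 3.3 0;0 0 0 0 0 3.3 0"
}}

```text
time_s: 12.58
tool_pos: [0.4518, 0.3381, 0.0644]
tool_rot: [0.039, 0.999, 0.001, 0.002]
contact_force: [0.7, -0.9, -0.3]
finger_gap: 0.0936
grasp_force: 0.0
```

```bash
python3 - <<'E'
from h import *
where(); ps=np.radians(175.6)
plan([(.45,.354,.004,ps,0)])
b=snap('scene')['pixels'][:,:,::-1];cv2.imwrite('pics/s4a.png',cv2.resize(b[110:260,130:340],None,fx=3.5,fy=3.5,interpolation=cv2.INTER_CUBIC))
E
```

```text
t12.58 p [0.4518 0.3381 0.0644] psi 3.064 F [ 0.7 -0.9 -0.3] gap 0.0936 gf 0.0 h -3.206 r 0.4813 vise [-0.0664  0.253 ]
0.02 0.04 -0.01 0.11 0.52 2.02 0
```

View pics/s4a.png

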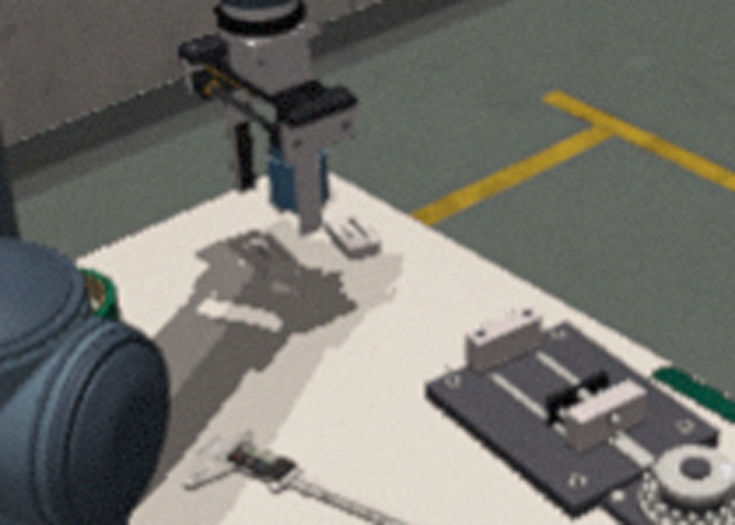

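The block at crop (265,250) is under the gripper; the other is at (352,235). Correcting, descending and gripping.

Emit:
{"method": "apply_moves", "body": {
  "series": "0 0 0 0.11 0.52 0.5 0;0 0 0 0.11 0.52 1.3 0;0 0 0 0.11 0.52 2 0;0 0 0 0.11 0.52 2 0;0 0 0 0.11 0.52 2 0.3;0 0 0 0.11 0.52 2 0.5;0 0 0 0.11 0.52 2 0.5;0 0 0 0.11 0.52 2 0.5;0 0 0 0.11 0.52 2 0.5;0 0 0 0.11 0.52 2 0.5",
  "squeeze": 25
}}

```text
time_s: 13.47
tool_pos: [0.4484, 0.3541, 0.0026]
tool_rot: [0.039, 0.999, 0.001, 0.001]
contact_force: [-1.1, 2.9, 4.8]
finger_gap: 0.0604
grasp_force: 24.7
```

```bash
python3 - <<'E'
from h import *
where()
t=vise(0,-.017); print(t)
plan([(.45,.354,.12,np.radians(175.6),.5),(*t,.12,np.pi/2+YAW,.5)])
E
```

```text
t13.47 p [0.4484 0.3541 0.0026] psi 3.064 F [-1.1  2.9  4.8] gap 0.0604 gf 24.7 h -3.200 r 0.4974 vise [-0.0714  0.2684]
[0.48866757 0.06259905]
0.02 0.02 -0.01 -0.06 0.01 -3.91 0.5; 0.03 0 15.29 -2.09 -9.58 -3.93 0.5
```

Emit:
{"method": "apply_moves", "body": {
  "series": "0 0 0 0 0 -0.6 0.5;0 0 0 0 0 -1.5 0.5;0 0 1.1 0 -0.5 -2.2 0.5;0 0 2.2 -0.2 -1.4 -2.6 0.5;0 0 3.3 -0.4 -2.3 -2.6 0.5;0 0 4.4 -0.6 -3.2 -2.6 0.5;0 0 5.5 -0.9 -4.1 -2.6 0.5;0 0 6.6 -1.1 -5 -2.6 0.5;0 0 7.7 -1.3 -5.9 -2.6 0.5;0 0 8.8 -1.5 -6.8 -2.6 0.5",
  "squeeze": 40
}}

```text
time_s: 14.3
tool_pos: [0.4759, 0.1447, 0.0787]
tool_rot: [0.481, 0.877, -0.001, -0.001]
contact_force: [0.1, -0.8, -1.7]
finger_gap: 0.0599
grasp_force: 39.5
```

```bash
python3 - <<'E'
from h import *
where()
t=vise(0,-.017)
plan([(*t,.08,np.pi/2+YAW,.5)])
E
```

```text
t14.30 p [0.4759 0.1447 0.0787] psi 2.138 F [ 0.1 -0.8 -1.7] gap 0.0599 gf 39.5 h 3.012 r 0.2879 vise [-0.0215  0.0633]
-0.02 0 6.44 -2.54 -1.11 -0.04 0.5
```

Emit:
{"method": "apply_moves", "body": {
  "series": "0 0 1.1 -0.6 -0.3 0 0.5;0 0 2.2 -1.2 -0.6 0 0.5;0 0 3.3 -1.9 -0.9 0 0.5;0 0 4.4 -2.5 -1.1 0 0.5;0 0 5.5 -2.55 -1.15 0 0.5;0 0 6.44 -2.6 -1.15 0 0.5;0 0 6.44 -2.6 -1.15 0 0.5;0 0 6.44 -2.6 -1.15 0 0.5;0 0 6.44 -2.6 -1.15 0 0.5"
}}

```text
time_s: 15.05
tool_pos: [0.4896, 0.0623, 0.079]
tool_rot: [0.741, 0.671, -0.0, -0.0]
contact_force: [-0.2, 0.8, -1.7]
finger_gap: 0.0596
grasp_force: 39.5
```

```bash
python3 - <<'E'
from h import *
where()
t=vise(0,-.021)
plan([(*t,.03,np.pi/2+YAW,.5),(*t,.0185,np.pi/2+YAW,.5)])
b=snap('scene')['pixels'][:,:,::-1];cv2.imwrite('pics/s5a.png',cv2.resize(b[150:300,220:400],None,fx=4,fy=4,interpolation=cv2.INTER_CUBIC))
E
```

```text
t15.05 p [0.4896 0.0623 0.079 ] psi 1.471 F [-0.2  0.8 -1.7] gap 0.0596 gf 39.5 h 2.931 r 0.2067 vise [ 0.0009 -0.0172]
-0.01 0 0.08 -0.12 -0.03 1.63 0.5; -0.01 0 0.08 -0.12 -0.03 2.02 0.5
```

View pics/s5a.png

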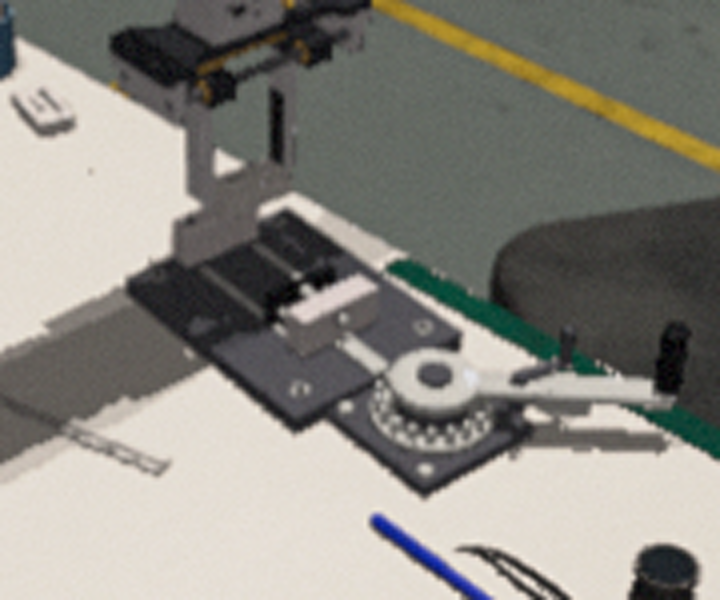

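The block is held over the bed at crop (225,225), parallel to the jaws, and the lever pin at (567,345) is on the open side. Lowering it now.

Emit:
{"method": "apply_moves", "body": {
  "series": "0 0 0 -0.12 0 0.4 0.5;0 0 0.08 -0.12 0 0.9 0.5;0 0 0.08 -0.12 0 1.4 0.5;0 0 0.08 -0.12 0 1.8 0.5;0 0 0.08 -0.12 0 2 0.5;0 0 0.08 -0.12 0 2 0.5;0 0 0.08 -0.12 0 2 0.5"
}}

```text
time_s: 15.68
tool_pos: [0.49, 0.0587, 0.0196]
tool_rot: [0.745, 0.667, 0.0, 0.0]
contact_force: [0.0, -0.0, -1.6]
finger_gap: 0.0598
grasp_force: 39.6
```

```bash
python3 - <<'E'
from h import *
where()
E
```

```text
t15.68 p [0.49   0.0587 0.0196] psi 1.461 F [ 0.  -0.  -1.6] gap 0.0598 gf 39.6 h 2.926 r 0.2033 vise [ 0.0017 -0.0207]
```

Emit:
{"method": "apply_moves", "body": {
  "series": "0 0 0 0 -0.05 0.03 0.5;0 0 0 0 -0.05 0.05 0.5;0 0 0 0 -0.05 0.05 0.5;0 0 0 0 -0.05 0.03 0.3;0 0 0 0 -0.05 0.03 0.15;0 0 0 0 -0.05 0.03 0.1;0 0 0 0 -0.05 -1 0.1;0 0 0 0 -0.05 -2 0;0 0 0 0 -0.05 -3 0;0 0 0 0 -0.05 -4 0"
}}

```text
time_s: 16.52
tool_pos: [0.4881, 0.0587, 0.1408]
tool_rot: [0.745, 0.667, 0.0, 0.0]
contact_force: [0.7, -0.7, 0.2]
finger_gap: 0.0936
grasp_force: 0.0
```

```bash
python3 - <<'E'
from bl import *
where()
blocks(camera('top'))
plan([(.5316,.3318,.15,np.radians(163.5),0)])
E
```

```text
t16.52 p [0.4881 0.0587 0.1408] psi 1.460 F [ 0.7 -0.7  0.2] gap 0.0936 gf 0.0 h 2.936 r 0.2030 vise [-0.0002 -0.0209]
((0.5201799869537354, 0.3290950655937195), (0.030113257467746735, 0.06398005783557892), 13.36042308807373)
0.09 0.08 -13.3 9.2 0.3 -0.08 0
```

```bash
python3 - <<'E'
from bl import *
c=camera('top'); cv2.imwrite('pics/t6.png',cv2.resize(c['pixels'][155:255,120:330,::-1],None,fx=3.8,fy=3.8,interpolation=cv2.INTER_CUBIC))
s=camera('scene'); print(proj(s,[[.5316,.3318,.014],[.52,.329,.014]]),proj(c,[[.52,.329,.014]]))
E
```

```text
[[231.02982256 175.51004832]
 [228.83259041 177.14742061]] [[169.60955606 185.85437758]]
```

View pics/t6.png

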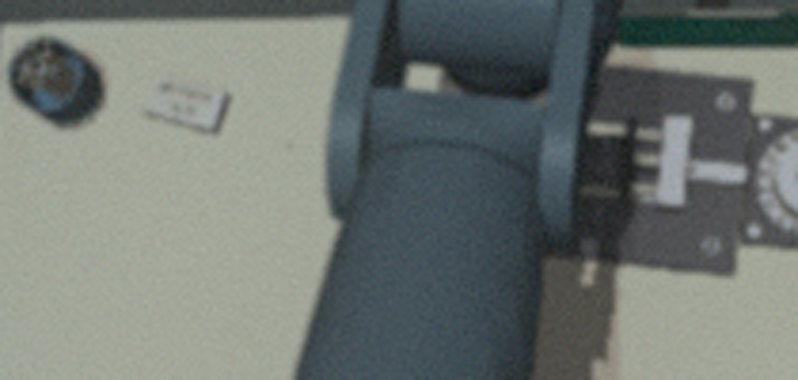

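The block at crop (188,105) still has its long axis about 75–79° in world; the contour misfired there. I'll segment by hue (blue minus green) for a cleaner fit.

```bash
cat > bl2.py <<'E'
from bl import *
def blk(u0,u1,v0,v1):
    ims=[camera('top') for _ in range(4)]; c=ims[0]
    im=np.mean([i['pixels'] for i in ims],0).astype(np.float32)
    im=im[v0:v1,u0:u1]; big=cv2.resize(im,None,fx=6,fy=6,interpolation=cv2.INTER_CUBIC); big=cv2.GaussianBlur(big,(0,0),4)
    med=np.median(im.reshape(-1,3),0); d=(big[...,2]-big[...,1])-(med[2]-med[1]); dark=med.mean()-big.mean(2)
    m=(((d>4.5)|(dark>12))*255).astype(np.uint8)
    m=cv2.morphologyEx(m,cv2.MORPH_CLOSE,np.ones((13,13)))
    k=max(cv2.findContours(m,0,2)[0],key=cv2.contourArea); h=cv2.convexHull(k)[:,0]
    uv=(h+.5)/6-.5+[u0,v0]
    for z in(0,.014):
        P=on(c,uv,z)[:,:2].astype(np.float32); print(z,cv2.minAreaRect(P))
    return m
E
python3 - <<'E'
from bl2 import *
m=blk(150,190,165,205); 
print('\n'.join(''.join('#' if v else '.' for v in r[::4]) for r in m[60:190:8]))
E
```

```text
0 ((0.5325964689254761, 0.33501526713371277), (0.06703835725784302, 0.03833670914173126), 75.98956298828125)
0.014 ((0.5294151306152344, 0.3309432864189148), (0.06625891476869583, 0.037890974432229996), 75.98953247070312)
............................................................
..................######....................................
.................################...........................
.................#############################..............
................################################............
..............##################################............
.............##################################.............
............##################################..............
............##################################..............
...................##########################...............
........................####################................
................................###########.................
.......................................##...................
............................................................
............................................................
............................................................
............................................................
```

```bash
python3 - <<'E'
from h import *
plan([(.5305,.332,.12,np.radians(165),0),(.5305,.332,.0035,np.radians(165),0)])
E
```

```text
-0.03 -0.02 -13.56 9.21 0.44 0.59 0; -0.03 -0.02 -13.56 9.21 0.45 4.47 0
```

Emit:
{"method": "apply_moves", "body": {
  "series": "0 0 -1.1 0.8 0 -0.3 0;0 0 -2.2 1.7 0 -0.3 0;0 0 -3.3 2.6 0.1 -0.3 0;0 0 -4.4 3.6 0.1 -0.3 0;0 0 -5.5 4.6 0.2 -0.3 0;0 0 -6.6 5.6 0.3 -0.3 0;0 0 -7.7 6.6 0.3 -0.3 0;0 0 -8.8 7.5 0.4 -0.3 0;0 0 -9.9 8.4 0.4 -0.2 0;0 0 -11 9.2 0.44 0 0"
}}

```text
time_s: 17.7
tool_pos: [0.5313, 0.3332, 0.138]
tool_rot: [0.259, 0.966, -0.0, -0.001]
contact_force: [-0.5, 0.2, 0.8]
finger_gap: 0.0936
grasp_force: 0.0
```

Emit:
{"method": "apply_moves", "body": {
  "series": "0 0 -1.1 0 0 0.2 0;0 0 -2 0 0 0.5 0;0 0 -2.5 0 0 0.5 0;0 0 -2.5 0 0 0.5 0;0 0 -2.5 0 0 0.5 0;0 0 -2.5 0 0 0.5 0"
}}

```text
time_s: 18.2
tool_pos: [0.5316, 0.3314, 0.1238]
tool_rot: [0.134, 0.991, -0.0, -0.0]
contact_force: [0.7, -0.5, -0.3]
finger_gap: 0.0938
grasp_force: 0.0
```

```bash
python3 - <<'E'
from h import *
where()
plan([(.5305,.332,.0035,np.radians(165),0)])
b=snap('scene')['pixels'][:,:,::-1];cv2.imwrite('pics/s7a.png',cv2.resize(b[130:240,170:340],None,fx=4.5,fy=4.5,interpolation=cv2.INTER_CUBIC))
E
```

```text
t18.20 p [0.5316 0.3314 0.1238] psi 2.873 F [ 0.7 -0.5 -0.3] gap 0.0938 gf 0.0 h 2.910 r 0.4790 vise [0.0137 0.2549]
-0.01 -0.01 -0.07 0.04 0.01 4.01 0
```

View pics/s7a.png

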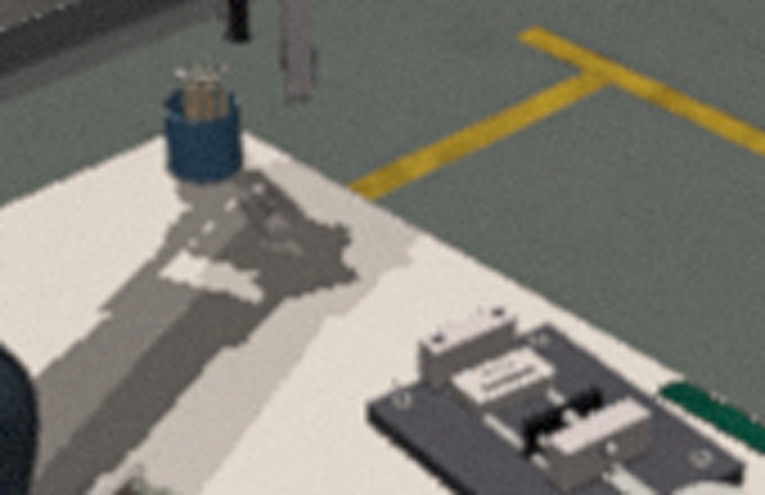

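Block 1 sits by the fixed jaw at crop (503,375). Block 2 is in shadow at (275,220), matching the prediction, with a pen cup near it at (205,130). I'll check the cup's height against the gripper body.

```bash
python3 - <<'E'
from h import *
s=camera('scene'); V=lambda p:[(p[0]+.5)/4.5-.5+170,(p[1]+.5)/4.5-.5+130]
b=on(s,[V((205,182))],0)[0]; print('near base',b)
for p in [(205,95),(200,68)]:
    for z in (.05,.07,.09,.11,.13): print(p,z,on(s,[V(p)],z)[0][:2].round(3))
print('left/right base',on(s,[V((167,165)),V((240,165))],0).round(3))
E
```

```text
near base [0.53013963 0.41375123 0.        ]
(205, 95) 0.05 [0.56  0.445]
(205, 95) 0.07 [0.538 0.416]
(205, 95) 0.09 [0.516 0.386]
(205, 95) 0.11 [0.494 0.357]
(205, 95) 0.13 [0.472 0.327]
(200, 68) 0.05 [0.583 0.481]
(200, 68) 0.07 [0.561 0.451]
(200, 68) 0.09 [0.539 0.421]
(200, 68) 0.11 [0.516 0.39 ]
(200, 68) 0.13 [0.494 0.36 ]
left/right base [[0.525 0.453 0.   ]
 [0.565 0.415 0.   ]]
```

The cup's near edge is at y≈0.41 and its contents reach about 0.08 m, which leaves clearance. Descending and gripping block 2.

Emit:
{"method": "apply_moves", "body": {
  "series": "0 0 -0.07 0.03 -0.05 1 0.12;0 0 -0.07 0.03 -0.05 2 0.12;0 0 -0.07 0.03 -0.05 3 0.12;0 0 -0.07 0.03 -0.05 3.7 0.12;0 0 -0.07 0.03 -0.05 4 0.12;0 0 -0.07 0.03 -0.05 4 0.3;0 0 -0.07 0.03 -0.05 4 0.5;0 0 -0.07 0.03 -0.05 4 0.5;0 0 -0.07 0.03 -0.05 4 0.5;0 0 -0.07 0.03 -0.05 4 0.5",
  "squeeze": 40
}}

```text
time_s: 19.13
tool_pos: [0.532, 0.3311, 0.0065]
tool_rot: [0.13, 0.992, 0.001, 0.002]
contact_force: [0.4, 1.2, 4.1]
finger_gap: 0.0594
grasp_force: 40.0
```

```bash
python3 - <<'E'
from bl2 import *
where()
t=vise(0,-.06)
plan([(*t,.12,np.pi/2+YAW,.5)])
E
```

```text
t19.13 p [0.532  0.3311 0.0065] psi 2.881 F [0.4 1.2 4.1] gap 0.0594 gf 40.0 h 2.909 r 0.4788 vise [0.0141 0.2546]
0.04 0.01 13.55 -1.14 -10.43 -3.81 0.5
```

Gripped block 2. While the vise is in view, I'll measure block 1's exact place.

```bash
cat > prof.py <<'E'
from h import *
def runs(b,ax):
    i=np.where(b)[0]; return [(round(ax[r[0]]*1e3,1),round(ax[r[-1]]*1e3,1)) for r in np.split(i,np.where(np.diff(i)>1)[0]+1) if len(r)>6] if len(i) else []
def scan(name,z,th=120):
    c=camera(name); g=cv2.cvtColor(c['pixels'],cv2.COLOR_RGB2GRAY)
    ys=np.arange(-.14,.03,.0005); xs=np.arange(-.06,.06,.0005)
    def val(P): return cv2.remap(g,proj(c,[[*vise(*p),z] for p in P]).astype(np.float32)[None],None,cv2.INTER_LINEAR)[0].astype(float)
    for x in (-.022,0,.022): v=np.mean([val([(x+e,y) for y in ys]) for e in(-.003,0,.003)],0); print(name,'x',x,'y-runs',runs(v>th,ys))
    return val,xs
if __name__=='__main__':
    for n in('top','scene'):
        val,xs=scan(n,.030)
        for y in (-.03,-.02,-.01,-.045,-.06): print(n,'y',y,'x-runs',runs(val([(x,y) for x in xs])>120,xs))
E
python3 prof.py
```

```text
top x -0.022 y-runs [(np.float64(-130.5), np.float64(-94.5)), (np.float64(-77.5), np.float64(-45.0)), (np.float64(-42.0), np.float64(-7.0)), (np.float64(3.0), np.float64(29.5))]
top x 0 y-runs [(np.float64(-140.0), np.float64(-99.5)), (np.float64(-40.5), np.float64(-8.0)), (np.float64(3.0), np.float64(29.5))]
top x 0.022 y-runs [(np.float64(-130.5), np.float64(-107.5)), (np.float64(-106.5), np.float64(-94.0)), (np.float64(-79.5), np.float64(-6.5)), (np.float64(2.5), np.float64(29.5))]
top y -0.03 x-runs [(np.float64(-28.0), np.float64(33.5))]
top y -0.02 x-runs [(np.float64(-27.0), np.float64(33.0))]
top y -0.01 x-runs [(np.float64(-27.0), np.float64(29.0))]
top y -0.045 x-runs [(np.float64(-29.5), np.float64(-22.0)), (np.float64(19.5), np.float64(26.0))]
top y -0.06 x-runs [(np.float64(-29.0), np.float64(-22.0)), (np.float64(18.0), np.float64(26.0))]
scene x -0.022 y-runs [(np.float64(-113.5), np.float64(-93.0)), (np.float64(-43.0), np.float64(-5.0)), (np.float64(19.5), np.float64(29.5))]
scene x 0 y-runs [(np.float64(-115.5), np.float64(-89.0)), (np.float64(-44.0), np.float64(-6.0)), (np.float64(18.5), np.float64(29.5))]
scene x 0.022 y-runs [(np.float64(-115.5), np.float64(-92.0)), (np.float64(-45.0), np.float64(-7.0)), (np.float64(18.0), np.float64(29.5))]
scene y -0.03 x-runs [(np.float64(-32.5), np.float64(31.5))]
scene y -0.02 x-runs [(np.float64(-32.0), np.float64(31.0))]
scene y -0.01 x-runs [(np.float64(-30.0), np.float64(32.5)), (np.float64(42.0), np.float64(46.0))]
scene y -0.045 x-runs [(np.float64(18.0), np.float64(24.0))]
scene y -0.06 x-runs [(np.float64(-41.0), np.float64(-32.5)), (np.float64(7.5), np.float64(14.5))]
```

Emit:
{"method": "apply_moves", "body": {
  "series": "0 0 0 0 0 -0.8 0.5;0 0 0 0 0 -2 0.5;0 0 1.1 0 -0.6 -3 0.5;0 0 2.2 -0.1 -1.5 -3.2 0.5;0 0 3.3 -0.2 -2.4 -3.2 0.5;0 0 4.4 -0.3 -3.3 -3.2 0.5;0 0 5.5 -0.4 -4.2 -3.2 0.5;0 0 6.6 -0.5 -5.1 -3.2 0.5;0 0 7.7 -0.6 -6 -3.2 0.5;0 0 8.8 -0.7 -6.9 -3.2 0.5"
}}

```text
time_s: 20.07
tool_pos: [0.4965, 0.1237, 0.1]
tool_rot: [0.559, 0.829, -0.0, -0.0]
contact_force: [0.0, -0.2, -1.9]
finger_gap: 0.0594
grasp_force: 40.0
```

```bash
python3 - <<'E'
from h import *
where()
t=vise(0,-.061)
plan([(*t,.09,np.pi/2+YAW,.5)])
E
```

```text
t20.07 p [0.4965 0.1237 0.1   ] psi 1.954 F [ 0.  -0.2 -1.9] gap 0.0594 gf 40.0 h 2.932 r 0.2685 vise [0.0012 0.0445]
-0.01 0 4.69 -3.08 -1.7 0.34 0.5
```

Emit:
{"method": "apply_moves", "body": {
  "series": "0 0 1.1 -0.7 -0.4 0 0.5;0 0 2.2 -1.4 -0.8 0 0.5;0 0 3.3 -2.1 -1.2 0 0.5;0 0 4.4 -2.8 -1.5 0 0.5;0 0 4.7 -3.06 -1.68 0.2 0.5;0 0 4.7 -3.06 -1.68 0.34 0.5;0 0 4.7 -3.06 -1.68 0.34 0.5;0 0 4.7 -3.06 -1.68 0.34 0.5"
}}

```text
time_s: 20.73
tool_pos: [0.485, 0.0218, 0.0894]
tool_rot: [0.742, 0.671, -0.0, -0.001]
contact_force: [-0.7, 0.8, -2.2]
finger_gap: 0.0596
grasp_force: 40.0
```

```bash
python3 - <<'E'
from h import *
where()
t=vise(0,-.061)
plan([(*t,.0222,np.pi/2+YAW,.5)])
b=snap('scene')['pixels'][:,:,::-1];cv2.imwrite('pics/s8a.png',cv2.resize(b[150:290,230:390],None,fx=4.2,fy=4.2,interpolation=cv2.INTER_CUBIC))
E
```

```text
t20.73 p [0.485  0.0218 0.0894] psi 1.470 F [-0.7  0.8 -2.2] gap 0.0596 gf 40.0 h 2.929 r 0.1660 vise [ 0.0008 -0.0579]
-0.02 0 0.07 -0.1 -0.02 2.24 0.5
```

View pics/s8a.png

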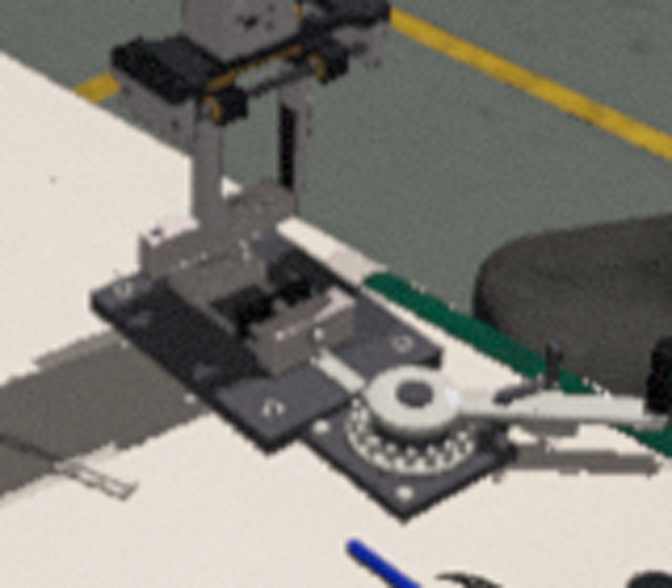

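Block 2 is held level above the free strip of bed between block 1 and the pad, around crop (240,215). Lowering.

Emit:
{"method": "apply_moves", "body": {
  "series": "0 0 0.07 -0.1 -0.02 0 0.5;0 0 0.07 -0.1 -0.02 0.5 0.5;0 0 0.07 -0.1 -0.02 1 0.5;0 0 0.07 -0.1 -0.02 1.5 0.5;0 0 0.07 -0.1 -0.02 1.9 0.5;0 0 0.07 -0.1 -0.02 2.1 0.5;0 0 0.07 -0.1 -0.02 2.2 0.5;0 0 0.07 -0.1 -0.02 2.2 0.5;0 0 0.07 -0.1 -0.02 2.2 0.5"
}}

```text
time_s: 21.53
tool_pos: [0.4854, 0.0181, 0.0248]
tool_rot: [0.745, 0.667, 0.0, 0.0]
contact_force: [0.9, 0.1, -2.2]
finger_gap: 0.059
grasp_force: 40.0
```

```bash
python3 - <<'E'
from h import *
where()
E
```

```text
t21.53 p [0.4854 0.0181 0.0248] psi 1.461 F [ 0.9  0.1 -2.2] gap 0.0590 gf 40.0 h 2.924 r 0.1623 vise [ 0.0016 -0.0616]
```

Emit:
{"method": "apply_moves", "body": {
  "series": "0 0 0 0 -0.05 0.05 0.5;0 0 0 0 -0.05 0.09 0.5;0 0 0 0 -0.05 0.09 0.5;0 0 0 0 -0.05 0.09 0.5;0 0 0 0 -0.05 0.07 0.3;0 0 0 0 -0.05 0.07 0.15;0 0 0 0 -0.05 0.07 0.1;0 0 0 0 -0.05 -1 0.1;0 0 0 0 -0.05 -2.3 0.1;0 0 0 0 -0.05 -3.5 0.3"
}}

```text
time_s: 22.37
tool_pos: [0.4827, 0.0182, 0.13]
tool_rot: [0.745, 0.667, -0.001, -0.001]
contact_force: [0.2, -0.7, -0.5]
finger_gap: 0.081
grasp_force: 0.0
```

```bash
python3 - <<'E'
from h import *
where(); h=.65
a,ps=arm(h,.0848,.05); 
plan([(.45,-.1,.15,ps,.6),(*a,.12,ps,1)])
E
```

```text
t22.37 p [0.4827 0.0182 0.13  ] psi 1.460 F [ 0.2 -0.7 -0.5] gap 0.0810 gf 0.0 h 2.940 r 0.1622 vise [-0.0012 -0.0618]
-0.01 -0.01 -8.14 -4.04 -0.65 -0.67 0.6; -0.01 -0.01 -8.14 -6.01 3.23 0.33 1
```

Emit:
{"method": "apply_moves", "body": {
  "series": "0 0 -1.1 -0.8 0.4 0 0.6;0 0 -2.2 -1.7 0.9 0 1;0 0 -3.3 -2.6 1.4 0 1;0 0 -4.4 -3.5 1.9 0 1;0 0 -5.5 -4.4 2.4 0 1;0 0 -6.6 -5.2 2.9 0 1;0 0 -7.7 -6 3.23 0.1 1;0 0 -8.14 -6 3.23 0.33 1;0 0 -8.14 -6 3.23 0.33 1;0 0 -8.14 -6 3.23 0.33 1"
}}

```text
time_s: 23.2
tool_pos: [0.5593, -0.1712, 0.1186]
tool_rot: [0.403, 0.915, 0.0, -0.001]
contact_force: [0.5, 0.3, 0.5]
finger_gap: 0.0145
grasp_force: 0.0
```

```bash
python3 prof.py; python3 jaw.py; python3 - <<'E'
from h import *
where(); h=.65
a,ps=arm(h,.0848,.05); b,ps=arm(h,.0848,.004)
plan([(*a,.06,ps,1),(*b,.06,ps,1)])
b=snap('scene')['pixels'][:,:,::-1];cv2.imwrite('pics/s9a.png',cv2.resize(b[170:300,240:420],None,fx=4.2,fy=4.2,interpolation=cv2.INTER_CUBIC))
E
```

```text
top x -0.022 y-runs [(np.float64(-74.0), np.float64(-7.0)), (np.float64(3.0), np.float64(29.5))]
top x 0 y-runs [(np.float64(-74.5), np.float64(-8.0)), (np.float64(3.0), np.float64(29.5))]
top x 0.022 y-runs [(np.float64(-105.5), np.float64(-96.0)), (np.float64(-76.0), np.float64(-6.5)), (np.float64(2.5), np.float64(29.5))]
top y -0.03 x-runs [(np.float64(-28.0), np.float64(33.0))]
top y -0.02 x-runs [(np.float64(-27.0), np.float64(33.0))]
top y -0.01 x-runs [(np.float64(-27.0), np.float64(29.0))]
top y -0.045 x-runs [(np.float64(-27.0), np.float64(32.0))]
top y -0.06 x-runs [(np.float64(-27.5), np.float64(33.0))]
scene x -0.022 y-runs [(np.float64(-114.0), np.float64(-93.0)), (np.float64(-72.5), np.float64(-5.0)), (np.float64(19.5), np.float64(29.5))]
scene x 0 y-runs [(np.float64(-115.5), np.float64(-88.5)), (np.float64(-70.5), np.float64(-6.0)), (np.float64(18.0), np.float64(29.5))]
scene x 0.022 y-runs [(np.float64(-116.0), np.float64(-91.5)), (np.float64(-71.0), np.float64(-7.0)), (np.float64(18.0), np.float64(29.5))]
scene y -0.03 x-runs [(np.float64(-32.5), np.float64(31.5)), (np.float64(56.5), np.float64(59.5))]
scene y -0.02 x-runs [(np.float64(-32.5), np.float64(31.5))]
scene y -0.01 x-runs [(np.float64(-30.0), np.float64(33.0)), (np.float64(41.5), np.float64(46.0))]
scene y -0.045 x-runs [(np.float64(-30.5), np.float64(31.5))]
scene y -0.06 x-runs [(np.float64(-32.5), np.float64(32.0)), (np.float64(56.5), np.float64(59.5))]
jaw top back -0.0750 front -0.0305 len 0.0445
t23.35 p [ 0.5598 -0.1708  0.1195] psi 2.313 F [-0.4  1.  -0.4] gap 0.0028 gf 0.0 h 1.194 r 0.0988 vise [ 0.0959 -0.2414]
0 0 0 -0.01 -0.04 1.98 1; 0 0 0 -0.01 -1.57 1.98 1
```

View pics/s9a.png

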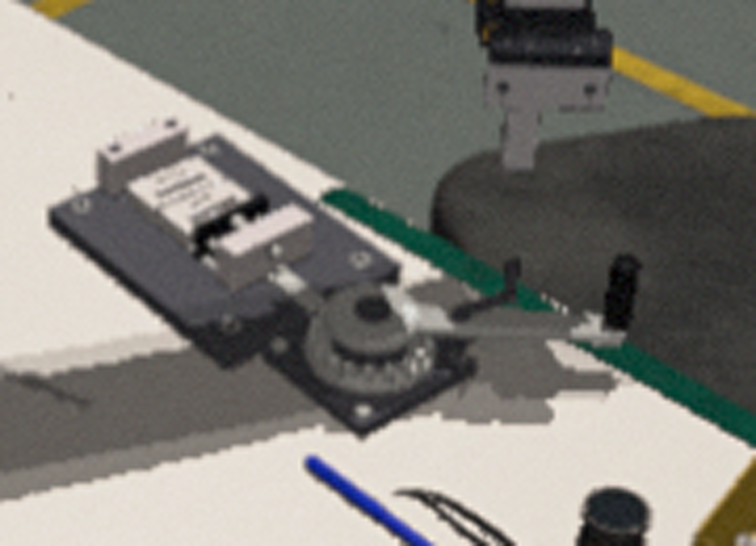

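Both blocks lie flat, side by side, ends aligned, at crop (195,190), and the lever pin at (512,268) is on the open side. Next I'll flip it back to close.

Emit:
{"method": "apply_moves", "body": {
  "series": "0 0 0 0 0 1 1;0 0 0 0 0 1.98 1;0 0 0 0 0 1.98 1;0 0 0 0 -0.4 1.98 1;0 0 0 0 -0.8 1.98 1;0 0 0 0 -1.2 1.98 1;0 0 0 0 -1.57 1.98 1;0 0 0 0 -1.57 1.98 1"
}}

```text
time_s: 24.07
tool_pos: [0.5241, -0.2053, 0.0613]
tool_rot: [0.404, 0.915, -0.0, 0.001]
contact_force: [0.2, -0.6, 0.6]
finger_gap: 0.0003
grasp_force: 0.0
```

```bash
python3 - <<'E'
from h import *
where()
s=camera('scene'); im=s['pixels']; g=cv2.cvtColor(im,cv2.COLOR_RGB2GRAY)
# knob: dark blob near prediction; compare predicted knob-top at several angles
for h in (.65,.55,.45,.35): 
    k=arm(h)[0]; uv=proj(s,[[*k,.095],[*k,.06]]); u=((uv[0]+uv[1])/2).astype(int); print(h,uv.round(0).tolist(),g[u[1]-2:u[1]+3,u[0]-2:u[0]+3].mean())
E
```

```text
t24.07 p [ 0.5241 -0.2053  0.0613] psi 2.310 F [ 0.2 -0.6  0.6] gap 0.0003 gf 0.0 h 0.666 r 0.0859 vise [ 0.0641 -0.2796]
0.65 [[389.0, 230.0], [387.0, 241.0]] 18.76
0.55 [[389.0, 234.0], [388.0, 245.0]] 13.64
0.45 [[389.0, 237.0], [387.0, 248.0]] 15.36
0.35 [[388.0, 241.0], [387.0, 252.0]] 10.52
```

Emit:
{"method": "apply_moves", "body": {
  "series": "0 0 0 0 0.4 0 1;0 0 0 0 0.7 -0.8 0.8;0 0 0 0 0.7 -2.1 0.55;0 0 0 0 0.7 -2.1 0.55;0 0 0 0 0.7 -2.1 0.55"
}}

```text
time_s: 24.53
tool_pos: [0.5431, -0.1892, 0.126]
tool_rot: [0.402, 0.916, -0.0, 0.003]
contact_force: [0.2, 0.7, -0.6]
finger_gap: 0.0239
grasp_force: 0.0
```

```bash
python3 - <<'E'
from h import *
where()
s=camera('scene'); g=cv2.cvtColor(s['pixels'],cv2.COLOR_RGB2GRAY).astype(int)
print('rows 222-256 cols 374-402 /10'); 
for v in range(222,258,2): print(v,' '.join('%3d'%x for x in g[v,374:404,]))
E
```

```text
t24.53 p [ 0.5431 -0.1892  0.126 ] psi 2.314 F [ 0.2  0.7 -0.6] gap 0.0239 gf 0.0 h 0.945 r 0.0908 vise [ 0.0813 -0.2615]
rows 222-256 cols 374-402 /10
222  72  64  67  68  70  66  66  60  65  66  64  64  65  62  58  61  59  51  51  51  53  52  53  51  55  48  53  58  50  51
224  69  68  69  72  68  70  70  71  72  66  69  70  69  63  64  59  61  57  63  57  58  58  56  56  45  51  57  58  55  54
226  67  72  73  66  71  71  69  68  71  68  67  69  68  72  71  64  65  62  61  58  64  59  57  57  54  61  57  51  54  56
228  73  67  71  70  70  68  69  67  73  72  64  66  73  65  68  69  64  62  62  60  58  61  57  57  56  55  51  50  52  50
230  64  65  71  68  68  69  69  69  70  65  68  66  69  64  65  67  63  58  65  70  66  61  63  54  58  56  56  55  52  51
232  71  70  63  68  65  66  65  67  68  72  68  67  44  25  25  27  28  49  63  67  62  62  58  58  58  60  50  51  47  54
234  62  66  68  63  62  66  60  67  68  69  66  62  23  23  35  33  21  29  31  61  61  53  57  57  57  54  54  54  54  53
236  64  64  63  59  65  63  63  64  60  69  60  23  12  19   3  11  16  29  55 
[... 583 characters left out ...]
  28  10   2   7  12  14  26  55  54  51  55  54  54  53  54  52  54  52  49  50
248  83  94 133 173 178 176 176 178 171 113  44  14   2  12  22  20  39  54  52  46  51  54  52  50  56  53  61  58  58  56
250  99 100 115 133 152 161 165 167 167 161 109  97  93  94  92  56  51  41  49  51  53  53  57  56  46  57  55  57  62  58
252 171 168 143  90  83  74  87 121 122 108 108 111 110  99  76  56  55  56  53  52  55  53  50  54  50  49  50  52  52  53
254 196 194 193 195 194 170 155  87  48  47  50  58  55  53  51  49  51  49  47  52  56  55  53  57  57  55  53  49  53  54
256 195 197 194 194 194 195 194 195 170 159  88  71  48  43  46  45  48  53  52  51  42  49  44  46  46  49  53  55  54  49
```

```bash
cat > knob.py <<'E'
from h import *
def knob(u0=340,u1=410,v0=225,v1=300):
    s=camera('scene'); g=cv2.GaussianBlur(cv2.cvtColor(s['pixels'],cv2.COLOR_RGB2GRAY),(3,3),0)
    return s,g
s,g=knob()
p=on(s,[[388.8,233.2]],.095)[0]; d=p[:2]-HUB; print(p,'r',np.hypot(*d),'h',np.arctan2(d[0],-d[1])-.2-YAW)
for h in(.65,.6,.55,.5,.4): print(h,proj(s,[[*arm(h)[0],.095]]).round(1))
for h in(.65,.58,.5): print('lever close/open',h,proj(s,[[*arm(h,.0848,l)[0],z] for l in(-.0163,.0163) for z in (.078,.055)]).round(0).tolist())
print(g[222:256:2,352:386])
E
python3 knob.py
```

```text
[ 0.5559562  -0.26067538  0.095     ] r 0.14872970438002128 h 0.5660228153728591
0.65 [[388.9 230.2]]
0.6 [[389.2 232. ]]
0.55 [[389.3 233.8]]
0.5 [[389.3 235.6]]
0.4 [[388.8 239.3]]
lever close/open 0.65 [[363.0, 239.0], [362.0, 246.0], [362.0, 231.0], [361.0, 238.0]]
lever close/open 0.58 [[363.0, 240.0], [362.0, 247.0], [363.0, 232.0], [362.0, 239.0]]
lever close/open 0.5 [[362.0, 242.0], [361.0, 249.0], [363.0, 234.0], [362.0, 241.0]]
[[ 60  60  61  63  64  65  67  67  67  66  67  68  69  68  67  68  68  67
   67  67  68  67  66  67  67  67  66  64  63  63  64  64  64  64]
 [ 62  64  66  67  68  67  66  66  67  67  67  69  70  69  70  70  71  69
   69  70  69  69  68  68  68  68  69  68  68  69  70  69  69  68]
 [ 62  64  67  67  67  67  67  67  67  67  67  69  70  70  70  69  70  69
   68  69  69  69  70  71  70  70  69  68  68  69  69  68  69  69]
 [ 61  64  65  66  65  66  67  69  70  69  69  69  69  70  70  69  70  71
   70  70  70  70  70  71  69  68  69  69  68  69  69  69  69  69]
 [ 57  60  62  64  64  65  66  66  66  67  67  69  72  73  72  70  69  70
   70  70  71  70  
[... 1040 characters left out ...]
  48  45  45  46  48  53  56  51  43  42  53  74  87  90  92  91  87
   85  85  84  94 122 155 172 170 159 154 154 149 134  96  45  18]
 [ 96  91  86  81  73  62  52  44  41  41  45  62  82  91  92  92  92  91
   91  91  90  89  94 116 150 169 174 175 175 175 162 120  65  31]
 [ 84  88  92  95  95  92  86  80  74  68  70  83  96 100  98  99 102 103
  104 103 101 101 100 105 118 132 144 152 156 158 157 140 110  90]
 [ 51  62  80  92  95  96  96  97  96  94  93  93  94  93  91  92 110 140
  159 160 158 158 159 156 142 122 105  93  95 108 113 107 102 102]
 [ 59  71  87  91  91  91  92  93  94  93  93  93  94  95  93  93  99 129
  172 193 195 195 195 194 192 188 178 159 136 105  75  63  59  58]]
```

The lever pin is dark at px (362, 240–250), which matches 'close', and the handle slid to ≈0.57. Next I'll straddle the knob there.

```bash
python3 - <<'E'
from h import *
where(); k,ps=arm(.57)
plan([(*k,.126,ps,.5),(*k,.056,ps,.5)])
E
```

```text
t24.63 p [ 0.5407 -0.1883  0.1225] psi 2.313 F [ 0.1 -0.1 -0.9] gap 0.0312 gf 0.0 h 0.939 r 0.0882 vise [ 0.0788 -0.2609]
0 -0.01 0.77 -2.16 -1.24 -0.12 0.5; 0 -0.01 0.77 -2.17 -1.24 2.21 0.5
```

Emit:
{"method": "apply_moves", "body": {
  "series": "0 0 0.77 -1 -0.6 -0.1 0.5;0 0 0.77 -2.16 -1.24 -0.1 0.5;0 0 0.77 -2.16 -1.24 -0.1 0.5;0 0 0.77 -2.16 -1.24 -0.1 0.5;0 0 0.77 -2.16 -1.24 1 0.5;0 0 0.77 -2.16 -1.24 2.2 0.5;0 0 0.77 -2.16 -1.24 2.2 0.5;0 0 0.77 -2.16 -1.24 2.2 0.76;0 0 0.77 -2.16 -1.24 2.2 0.76;0 0 0.77 -2.16 -1.24 2.2 0.76",
  "squeeze": 10
}}

```text
time_s: 25.47
tool_pos: [0.5583, -0.2624, 0.0593]
tool_rot: [0.439, 0.898, -0.0, 0.002]
contact_force: [0.2, 0.5, 1.3]
finger_gap: 0.0308
grasp_force: 0.0
```

```bash
python3 sw.py .57 -.6 10
```

```text
t25.47 p [ 0.5583 -0.2624  0.0593] psi 2.233 F [0.2 0.5 1.3] gap 0.0308 gf 0.0 h 0.571 r 0.1515 vise [ 0.1042 -0.3326]
0.01 0.03 1.12 0.08 -0.59 0.11 0.76; 0.01 0.03 2.23 0.19 -1.16 0.11 0.76; 0.02 0.03 3.35 0.36 -1.72 0.11 0.76; 0.02 0.03 4.47 0.59 -2.26 0.1 0.76; 0.02 0.03 5.58 0.88 -2.77 0.1 0.76; 0.02 0.03 6.7 1.23 -3.23 0.1 0.76; 0.02 0.03 7.82 1.64 -3.66 0.1 0.76; 0.02 0.02 8.94 2.09 -4.03 0.1 0.76; 0.03 0.02 10.05 2.58 -4.35 0.1 0.76; 0.03 0.02 11.17 3.1 -4.61 0.09 0.76
```

Emit:
{"method": "apply_moves", "body": {
  "series": "0 0 1.12 0.08 -0.59 0.05 0.76;0 0 2.23 0.19 -1.16 0.05 0.76;0 0 3.35 0.36 -1.72 0.05 0.76;0 0 4.47 0.59 -2.26 0.05 0.76;0 0 5.58 0.88 -2.77 0.05 0.76;0 0 6.7 1.23 -3.23 0.05 0.76;0 0 7.82 1.64 -3.66 0.05 0.76;0 0 8.94 2.09 -4.03 0.05 0.76;0 0 10.05 2.58 -4.35 0.05 0.76;0 0 11.17 3.1 -4.61 0.05 0.76"
}}

```text
time_s: 26.3
tool_pos: [0.3932, -0.278, 0.0594]
tool_rot: [0.864, 0.504, 0.001, 0.007]
contact_force: [4.7, -7.4, -0.9]
finger_gap: 0.0224
grasp_force: 3.7
```

```bash
cat > jw.py <<'E'
from h import *
# moving jaw / pad / block edges along vise y from the top and scene views
import sys
for n in sys.argv[1:]:
    c=camera(n); g=cv2.cvtColor(c['pixels'],cv2.COLOR_RGB2GRAY).astype(np.float32)
    ys=np.arange(-.15,.01,.0005)
    for z in (.048,.030):
        for X in ((-.03,-.026),(.008,.012),(.026,.030)):
            v=np.mean([cv2.remap(g,proj(c,[[*vise(x,y),z] for y in ys]).astype(np.float32)[None],None,cv2.INTER_LINEAR)[0] for x in np.arange(*X,.001)],0)
            d=np.gradient(cv2.GaussianBlur(v.reshape(-1,1),(1,9),0)[:,0])
            pk=[(round(ys[i]*1e3,1),round(float(d[i])*4)) for i in range(2,len(d)-2) if abs(d[i])>2.5 and abs(d[i])==np.abs(d[i-2:i+3]).max()]
            print(n,z,X[0],' '.join('%g:%g'%p for p in pk))
E
python3 jw.py top scene; python3 sw.py -.6 .65 10
```

```text
top 0.048 -0.03 -116.5:29 -97:-16 -80:-26 -71.5:27 -37.5:10 -7:-23 1:27
top 0.048 0.008 -117.5:28 -98:-29 -71:36 -8.5:-30 0.5:30
top 0.048 0.026 -116.5:31 -97.5:-25 -71.5:24 -9.5:-17 1:31 7.5:-20
top 0.03 -0.03 -116.5:21 -79:-23 -70.5:15 -3.5:-12 2.5:20
top 0.03 0.008 -116:27 -98.5:-28 -70.5:35 -47:12 -24.5:10 -7:-29 2.5:30
top 0.03 0.026 -117:32 -97:-22 -80:-13 -71:32 -6:-26 3:34 8.5:-12
scene 0.048 -0.03 -148.5:-21 -142:-12 -118.5:33 -97:-50 -77.5:45 -51:-31 -44:26 -26:-27 -0.5:28 7.5:-14
scene 0.048 0.008 -118.5:33 -97:-46 -78.5:42 -26:-34 0:30
scene 0.048 0.026 -117.5:32 -97.5:-34 -32.5:12 -27:-15 -17.5:29 -5:-19 1:16 8:-19
scene 0.03 -0.03 -81:-23 -66.5:44 -42:-11 -36:14 -7:-25
scene 0.03 0.008 -148.5:11 -108:-14 -100.5:32 -80:-33 -66.5:-25 -59:48 -50:-15 -41.5:15 -32:-25 -24.5:23 -5:-34
scene 0.03 0.026 -140.5:18 -100:33 -79:-41 -59.5:34 -56.5:35 -5.5:-28
t26.40 p [ 0.3915 -0.2755  0.0584] psi 1.061 F [ 2.2 -2.1  1.5] gap 0.0228 gf 1.1 h -0.598 r 0.1515 vise [-0.0601 -0.3636]
0.06 0.03 -1.21 0.09 0.61 0.08 0.76; 0.06 0.03 -2.4 0.21 1.23 0.09 0.76; 0.06 0.04 -3.6 0.4 1.82 0.09 0.76; 0.06 0.04 -4.79 0.67 2.39 0.09 0.76; 0.05 0.05 -5.98 1 2.92 0.1 0.76; 0.05 0.05 -7.18 1.4 3.4 0.1 0.76; 0.05 0.05 -8.37 1.85 3.83 0.1 0.76; 0.05 0.06 -9.57 2.35 4.19 0.1 0.76; 0.04 0.06 -10.76 2.9 4.5 0.1 0.76; 0.04 0.06 -11.95 3.48 4.73 0.1 0.76
```

The jaw front is at -97.5 mm (both views agree) and the blocks are now touching each other at the pad. Swinging back freely.

Emit:
{"method": "apply_moves", "body": {
  "series": "0 0 -1.1 0.09 0.61 0.03 0.76;0 0 -2.3 0.21 1.23 0.03 0.76;0 0 -3.5 0.4 1.82 0.03 0.76;0 0 -4.68 0.67 2.39 0.03 0.76;0 0 -5.86 1 2.92 0.03 0.76;0 0 -7.04 1.4 3.4 0.03 0.76;0 0 -8.22 1.85 3.83 0.03 0.76;0 0 -9.4 2.35 4.19 0.03 0.76;0 0 -10.6 2.9 4.5 0.03 0.76;0 0 -11.7 3.43 4.68 0.03 0.76"
}}

```text
time_s: 27.23
tool_pos: [0.5647, -0.2521, 0.0553]
tool_rot: [0.41, 0.912, -0.001, -0.0]
contact_force: [-15.4, -13.2, 0.9]
finger_gap: 0.0249
grasp_force: 10.2
```

```bash
python3 jw.py scene top | grep 0.048; python3 sw.py .64 -.2 9
```

```text
scene 0.048 -0.03 -148.5:-19 -142:-11 -118:31 -96.5:-52 -77.5:44 -51.5:-29 -43.5:23 -26.5:-25 -0.5:27 7.5:-14
scene 0.048 0.008 -118:32 -97:-46 -78.5:41 -26:-33 -0.5:31
scene 0.048 0.026 -117.5:33 -97.5:-34 -32.5:12 -27:-15 -17.5:28 -5:-18 1.5:16 8:-20
top 0.048 -0.03 -116.5:29 -97:-15 -80:-26 -69.5:29 -7:-24 1:33
top 0.048 0.008 -115.5:29 -98:-30 -71:36 -25:12 -8:-28 0.5:29
top 0.048 0.026 -116.5:32 -97:-27 -69.5:22 -7:-17 1:31 7.5:-19
t27.33 p [ 0.564  -0.2528  0.0553] psi 2.297 F [-6.2 -6.2  0.9] gap 0.0234 gf 4.4 h 0.642 r 0.1478 vise [ 0.1089 -0.3224]
-0.05 0.01 0.83 -0.05 -0.47 -0.02 0.76; -0.05 0.02 1.72 0.01 -0.94 -0.02 0.76; -0.05 0.02 2.62 0.11 -1.39 -0.02 0.76; -0.05 0.02 3.51 0.26 -1.83 -0.01 0.76; -0.05 0.02 4.4 0.45 -2.26 -0.01 0.76; -0.05 0.02 5.29 0.68 -2.67 -0.01 0.76; -0.04 0.03 6.18 0.94 -3.05 -0.01 0.76; -0.04 0.03 7.07 1.24 -3.41 -0.01 0.76; -0.04 0.03 7.96 1.57 -3.74 -0.01 0.76
```

Emit:
{"method": "apply_moves", "body": {
  "series": "0 0 0.83 -0.03 -0.47 0 0.76;0 0 1.72 0.01 -0.94 0 0.76;0 0 2.62 0.11 -1.39 0 0.76;0 0 3.51 0.26 -1.83 0 0.76;0 0 4.4 0.45 -2.26 0 0.76;0 0 5.29 0.68 -2.67 0 0.76;0 0 6.18 0.94 -3.05 0 0.76;0 0 7.07 1.24 -3.41 0 0.76;0 0 7.96 1.57 -3.74 0 0.76"
}}

```text
time_s: 28.08
tool_pos: [0.4503, -0.2921, 0.0563]
tool_rot: [0.748, 0.664, 0.001, 0.004]
contact_force: [7.2, -3.4, -5.3]
finger_gap: 0.0225
grasp_force: 3.5
```

```bash
python3 jw.py scene top ; python3 sw.py -.2 -.5 5
```

```text
scene 0.048 -0.03 -148:-16 -144.5:-21 -136.5:-18 -110.5:34 -89.5:-49 -70.5:46 -44:-25 -37.5:23 -19:-32 -0.5:25 7.5:-14
scene 0.048 0.008 -111:31 -88.5:-56 -72.5:46 -19.5:-28 -0.5:31
scene 0.048 0.026 -110.5:32 -90:-29 -32.5:14 -27:-17 -18:29 -5:-19 1.5:15 8:-20
scene 0.03 -0.03 -73.5:-20 -60:38 -2:-23 2.5:-25
scene 0.03 0.008 -128.5:11 -121.5:-15 -107.5:11 -101.5:-18 -93.5:35 -71.5:-25 -60.5:-23 -52:45 -24:-22 -18:26 -10:-10 1:-31
scene 0.03 0.026 -92.5:29 -69.5:-52 -54:40 0.5:-26
top 0.048 -0.03 -115.5:13 -107.5:17 -91:-14 -71.5:-24 -63.5:32 -2.5:-13 1.5:16
top 0.048 0.008 -109:25 -90:-32 -64.5:32 -3:-24 2.5:24
top 0.048 0.026 -108:30 -90.5:-27 -63.5:25 1.5:22 7.5:-19
top 0.03 -0.03 -71:-24 -63:21 5:12
top 0.03 0.008 -107.5:26 -90:-29 -73:-10 -63:33 -44.5:-12 -39:10 -1.5:-19 4.5:21
top 0.03 0.026 -108.5:29 -91:-23 -71.5:-14 -63:34 -2:-14 3.5:17 8.5:-11
t28.18 p [ 0.4487 -0.2913  0.0561] psi 1.455 F [ 2.1 -1.3 -0.8] gap 0.0227 gf 1.1 h -0.202 r 0.1492 vise [-0.0016 -0.3731]
0.03 0.02 0.5 -0.02 -0.29 0 0.76; 0.03 0.02 1.07 0 -0.59 0 0.76; 0.03 0.02 1.65 0.05 -0.89 0 0.76; 0.03 0.02 2.22 0.11 -1.18 0 0.76; 0.03 0.01 2.79 0.18 -1.47 0 0.76
```

The jaw front is at about -90 mm, so the pad is just touching. Continuing the same stroke gently to ≈ -0.6 gives about 5 mm of pad push.

Emit:
{"method": "apply_moves", "body": {
  "series": "0 0 0.5 -0.02 -0.25 0 0.76;0 0 1.07 0 -0.5 0 0.76;0 0 1.65 0.05 -0.8 0 0.76;0 0 2.22 0.11 -1.1 0 0.76;0 0 2.79 0.18 -1.4 0 0.76;0 0 3.3 0.26 -1.65 0 0.76;0 0 3.7 0.36 -1.9 0 0.76;0 0 3.7 0.36 -1.9 0 0.76"
}}

```text
time_s: 28.85
tool_pos: [0.394, -0.2744, 0.0562]
tool_rot: [0.86, 0.51, 0.0, 0.003]
contact_force: [2.1, -4.2, -1.6]
finger_gap: 0.0224
grasp_force: 1.8
```

```bash
python3 jw.py scene top; python3 sw.py -.6 -.65 1
```

```text
scene 0.048 -0.03 -148:-17 -144:-21 -131.5:-18 -106.5:31 -85:-51 -70.5:48 -44:-27 -38:23 -19:-33 -1:28 7.5:-15
scene 0.048 0.008 -106:33 -86:-45 -72:43 -19:-29 0:30
scene 0.048 0.026 -105.5:32 -85:-30 -33.5:14 -27:-15 -17.5:29 -5:-20 1:17 8:-20
scene 0.03 -0.03 -74.5:-19 -60:39 -34.5:-11 -2:-24 2.5:-25
scene 0.03 0.008 -126.5:21 -117:-23 -106.5:13 -96.5:-23 -88:32 -67:-27 -61:-27 -52:46 -24:-22 -18:26 -10.5:-11 1:-32
scene 0.03 0.026 -142:15 -87.5:32 -67:-48 -50.5:37 0.5:-26
top 0.048 -0.03 -114.5:19 -102:11 -85.5:-19 -71.5:-24 -63.5:31 -2.5:-14 1.5:16
top 0.048 0.008 -104.5:34 -84.5:-31 -65:31 -3.5:-23 2.5:24
top 0.048 0.026 -105:27 -85.5:-29 -63.5:26 1.5:21 7.5:-19
top 0.03 -0.03 -114:17 -85.5:-11 -71:-23 -63:22 5:14
top 0.03 0.008 -104.5:29 -84.5:-31 -72.5:-11 -63.5:31 -44.5:-13 -39:12 -1.5:-18 4.5:20
top 0.03 0.026 -104.5:20 -85.5:-26 -71.5:-17 -63:34 -1:-13 3.5:16 8.5:-11
t28.95 p [ 0.3942 -0.2744  0.0562] psi 1.070 F [ 2.6 -4.   1.5] gap 0.0227 gf 1.8 h -0.586 r 0.1493 vise [-0.0576 -0.3622]
0.04 0.02 0.55 -0.02 -0.32 0 0.76
```

Both views put the pad push at about 4–5 mm. I'll finish the stroke to the stop for a little more.

Emit:
{"method": "apply_moves", "body": {
  "series": "0 0 0.2 0 -0.15 0 0.76;0 0 0.4 0 -0.3 0 0.76;0 0 0.5 0 -0.34 0 0.76;0 0 0.5 0 -0.34 0 0.76;0 0 0.5 0 -0.34 0 0.76"
}}

```text
time_s: 29.37
tool_pos: [0.3855, -0.2696, 0.0561]
tool_rot: [0.873, 0.487, 0.0, 0.002]
contact_force: [3.1, -5.1, 0.7]
finger_gap: 0.0225
grasp_force: 2.3
```

```bash
python3 jw.py scene top|grep 0.048; python3 sw.py -.65 -.2 8; python3 - <<'E'
from h import *
# rod: compare brightness along y behind jaw on rod top line (z=.040) in scene, x=-.008,0,.008
s=camera('scene'); g=cv2.cvtColor(s['pixels'],cv2.COLOR_RGB2GRAY).astype(np.float32); c=camera('top'); t=cv2.cvtColor(c['pixels'],cv2.COLOR_RGB2GRAY).astype(np.float32)
ys=np.arange(-.125,-.095,.0015); print(ys.round(4)*1e3)
for n,C,G in(('scene',s,g),('top',c,t)):
    for x in(-.014,-.007,0,.007): print(n,x,cv2.remap(G,proj(C,[[*vise(x,y),.039] for y in ys]).astype(np.float32)[None],None,cv2.INTER_LINEAR)[0].astype(int))
E
```

```text
scene 0.048 -0.03 -148:-17 -143.5:-23 -136:10 -131:-19 -105:34 -82.5:-57 -70.5:46 -44:-25 -37.5:23 -19:-34 -0.5:28 7.5:-14
scene 0.048 0.008 -105.5:34 -83.5:-55 -72:41 -19.5:-30 0:30
scene 0.048 0.026 -104.5:31 -83:-33 -33:13 -27:-15 -17.5:30 -5:-18 1.5:14 8:-19
top 0.048 -0.03 -113.5:21 -102:16 -85.5:-14 -71.5:-23 -63.5:31 -2:-14 1.5:18
top 0.048 0.008 -104:30 -84.5:-34 -73.5:-11 -64.5:31 -3.5:-22 2.5:24
top 0.048 0.026 -103:26 -85.5:-30 -64:25 1.5:22 7.5:-19
t29.47 p [ 0.3855 -0.2696  0.0562] psi 1.017 F [ 2.3 -4.9  1.2] gap 0.0226 gf 2.2 h -0.653 r 0.1495 vise [-0.0667 -0.3584]
0.04 0.01 -0.5 -0.01 0.29 0.01 0.76; 0.04 0.02 -1.03 0.01 0.57 0.01 0.76; 0.04 0.02 -1.57 0.05 0.85 0.01 0.76; 0.04 0.02 -2.11 0.1 1.13 0.01 0.76; 0.04 0.02 -2.64 0.17 1.4 0.01 0.76; 0.04 0.02 -3.18 0.26 1.67 0.01 0.76; 0.04 0.02 -3.72 0.36 1.93 0.01 0.76; 0.04 0.02 -4.26 0.47 2.19 0.01 0.76
[-125.  -123.5 -122.  -120.5 -119.  -117.5 -116.  -114.5 -113.  -111.5
 -110.  -108.5 -107.  -105.5 -104.  -102.5 -101.   -99.5  -98.   -96.5]
scene -0.014 [110  96  96  96  96  95  92  90  89  86  85  88  95  98  97  98 103 112
 124 145]
scene -0.007 [ 84  92 103 114 130 140 151 155 151 149 142 127  99  88  84  84  96 110
 125 148]
scene 0 [114  97  96  97 103 116 130 147 160 167 165 163 156 131 107  85  93 108
 129 151]
scene 0.007 [ 91  95  96  97  98  98  99  99  98  98  99  98  95  93  93  92  99 114
 135 159]
top -0.014 [ 93  92  89  87  85  84  83  83  82  81  83  87  96 106 126 151 165 176
 177 179]
top -0.007 [167 165 161 155 147 133 116 109 106 114 123 120 119 120 127 145 160 170
 175 175]
top 0 [168 166 164 160 154 148 145 143 144 146 149 146 140 134 128 141 156 165
 173 174]
top 0.007 [ 91  89  88  87  88  89  90  91  92  91  90  90  95 103 122 141 157 169
 174 176]
```

The pad push is now about 5.7 mm by the jaw edge and by the handle angle (0.45 rad × 12 mm), well inside 4–9. I'll release the knob and retreat upward.

Emit:
{"method": "apply_moves", "body": {
  "series": "0 0 0 0 0.05 0 0.65;0 0 0 0 0.05 0 0.5;0 0 0 0 0.05 0 0.5;0 0 0 0 0.05 -0.8 0.5;0 0 0 0 0.05 -2 0.5;0 0 0 0 0.05 -3.2 0.5;0 0 0 0 0.05 -4 0.5;0 0 0 0 0.05 -4 0.5"
}}

```text
time_s: 30.23
tool_pos: [0.387, -0.2706, 0.18]
tool_rot: [0.874, 0.486, 0.001, 0.004]
contact_force: [-0.4, -0.1, -0.4]
finger_gap: 0.0469
grasp_force: 0.0
```

```bash
python3 jw.py scene top|grep 0.048; python3 prof.py | grep "y -0"; python3 - <<'E'
from h import *
where()
for n in('top','scene'):
    c=camera(n); g=cv2.cvtColor(c['pixels'],cv2.COLOR_RGB2GRAY).astype(np.float32); xs=np.arange(-.05,.05,.0005)
    for y,z in((.008,.048),(-.095,.048)):
        v=cv2.remap(g,proj(c,[[*vise(x,y),z] for x in xs]).astype(np.float32)[None],None,cv2.INTER_LINEAR)[0]
        i=np.where(v>125)[0]; print(n,'jaw x-span',y,xs[i[0]],xs[i[-1]])
E
```

```text
scene 0.048 -0.03 -148:-18 -144:-22 -131:-20 -105:34 -82.5:-57 -71:45 -44:-25 -37.5:24 -18.5:-31 -1:28 7.5:-14
scene 0.048 0.008 -105.5:34 -83.5:-54 -71.5:40 -19.5:-28 -0.5:32
scene 0.048 0.026 -104.5:31 -83:-33 -33:11 -27:-14 -17.5:29 -5:-20 1:14 8:-20
top 0.048 -0.03 -114:20 -102:17 -85.5:-15 -72:-24 -63.5:32 -2.5:-12 2:13
top 0.048 0.008 -104:29 -84.5:-32 -73.5:-10 -64.5:35 -3.5:-25 2.5:26
top 0.048 0.026 -103:28 -85:-27 -63.5:27 -4:-10 1.5:21 7.5:-19
top y -0.03 x-runs [(np.float64(-28.0), np.float64(32.5))]
top y -0.02 x-runs [(np.float64(-29.0), np.float64(32.5))]
top y -0.01 x-runs [(np.float64(-28.0), np.float64(32.0))]
top y -0.045 x-runs [(np.float64(-27.0), np.float64(33.0))]
top y -0.06 x-runs [(np.float64(-28.0), np.float64(32.5))]
scene y -0.03 x-runs [(np.float64(-33.5), np.float64(32.5)), (np.float64(56.0), np.float64(59.5))]
scene y -0.02 x-runs [(np.float64(-33.5), np.float64(31.0)), (np.float64(56.5), np.float64(59.5))]
scene y -0.01 x-runs [(np.float64(-34.5), np.float64(32.0)), (np.float64(40.5), np.float64(47.0))]
scene y -0.045 x-runs [(np.float64(-33.0), np.float64(32.0))]
scene y -0.06 x-runs [(np.float64(56.0), np.float64(59.5))]
t30.43 p [ 0.3839 -0.2675  0.1725] psi 1.015 F [-0.5  0.6 -0.5] gap 0.0469 gf 0.0 h -0.669 r 0.1486 vise [-0.0685 -0.3565]
top jaw x-span 0.008 -0.03199999999999999 0.03450000000000007
top jaw x-span -0.095 -0.03249999999999999 0.03350000000000007
scene jaw x-span 0.008 -0.05 0.049500000000000086
scene jaw x-span -0.095 -0.03799999999999999 0.049500000000000086
```

The jaw has held still, the row spans about 64 mm, and the ends are lined up and centred within about 1–2 mm. Handing in.

```bash
python3 -c "
from station import order
print(order.hand_in())"
```

```text
the job is handed in; nothing more can be done
None
```

The job is handed in: the two blocks that were there are clamped side by side in the vise, ends lined up near mid-bed, with the sprung pad pushed in about 5.7 mm by my camera measurement; the hand-in returned no verdict.

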